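# Hang the inspection parts on the gravity rail

### The job

Hang every part that stands on the table, by the rollers of its hook, on the sloping gravity rail: hook each on at the high end, let go, and make sure that it rolls down until it rests against the stop or against the hanger before it. Some hangers still wear a grey transport cap over their hook: lift the caps off first and stand them upright, open side down, on the floor of the aluminium tray. Leave everything else where it is.

Things in the scene. Friction and masses are not known exactly. Their poses are not given: they have to be found in the camera images.
- hanger_1: Roller hanger, 168 mm tall, 0.3 kg, standing on the round foot of its steel part (foot 52 mm across, body 44 mm, up to z = 50). Origin: centre of the underside; z up, y its rolling direction, open side of the hook to +x. Black grip tab on top: 12 mm thick in x, 32 mm long in y, z = 130 to 168, pinched across its thickness. cap_1 may cover its head. It rolls and balances either way round.
- hanger_2: Just like hanger_1; cap_2 may cover it. Head of all hangers (z = 89 to 130, 56 mm in y, 36 mm in x): upside-down U, slot 17 mm wide in x, two 20 mm rollers in it (y = +-15) ride on the bar top, then at z = 104 of the hanger. Neck at x = -8 to -14 joins part and head; on the +x side the gap z = 50 to 89 is open: there the bar goes in sideways, then the hanger is lowered.
- hanger_3: Just like hanger_1; cap_3 may cover it. Released on the slope, hangers roll at about 0.2 m/s.
- hanger_4: Just like hanger_1, never capped.
- cap_1: Grey transport cap, upside-down box 40 x 70 (y) x 61 mm, open below, walls 3 mm; grip rib on top 14 mm thick in x, 44 long in y, z = 61 to 91. 0.06 kg. Origin: centre of the open underside, z up. Sits loosely over the head of hanger_1, same axes, underside 110 mm above that hanger's foot; lift 62 mm or more straight up to clear. May be absent: hanger_1 is then uncovered.
- cap_2: Grey transport cap, upside-down box 40 x 70 (y) x 61 mm, open below, walls 3 mm; grip rib on top 14 mm thick in x, 44 long in y, z = 61 to 91. 0.06 kg. Origin: centre of the open underside, z up. Sits loosely over the head of hanger_2, same axes, underside 110 mm above that hanger's foot; lift 62 mm or more straight up to clear. May be absent: hanger_2 is then uncovered.
- cap_3: Grey transport cap, upside-down box 40 x 70 (y) x 61 mm, open below, walls 3 mm; grip rib on top 14 mm thick in x, 44 long in y, z = 61 to 91. 0.06 kg. Origin: centre of the open underside, z up. Sits loosely over the head of hanger_3, same axes, underside 110 mm above that hanger's foot; lift 62 mm or more straight up to clear. May be absent: hanger_3 is then uncovered.
- rail_left: Rail falling to the left (its +y). Just one of rail_left and rail_right is there. Steel bar 8 mm thick in x, 14 mm high, along y over x = 0. Stands loose, 8 kg. Origin: centre of its base, z up. u = level distance uphill from the stop's face: y = 0.144 - u; bar top z = 0.132 + 0.123 u (m). Stop 38 mm above the bar. Hangers take 56 mm each from the stop; hang them on with the head centred at u = 0.25 to 0.27; bar ends at u = 0.32.
- rail_right: Rail falling to the right (its -y). Just one of rail_left and rail_right is there. Steel bar 8 mm thick in x, 14 mm high, along y over x = 0. Stands loose, 8 kg. Origin: centre of its base, z up. u = level distance uphill from the stop's face: y = u - 0.144; bar top z = 0.132 + 0.123 u (m). Stop 38 mm above the bar. Hangers take 56 mm each from the stop; hang them on with the head centred at u = 0.25 to 0.27; bar ends at u = 0.32.
- cap_tray: Shallow aluminium tray, 100 x 180 mm (long in y), walls 22 mm high and 4 mm thick, floor 4 mm above the table, fixed. Origin: centre of its underside. Room for three caps, at y = -57, 0 and +57 mm, with their 70 mm length along the tray's x.
- offcut: Orange resin offcut 26 x 60 x 30 mm; bystander. Origin: centre of its underside.
- vee: Steel vee block 32 x 50 x 38 mm; bystander. Origin: centre of its underside.

How it is judged:
By the outcome, as a careful person would: the job done as asked, in the order asked, and still so for the second after the job is handed in, with the robot touching nothing.
Of rail_left, rail_right only 1 to 1 are there at a start; the rules pass over those that are not, and their reading is None.
Of cap_1, cap_2, cap_3 only 1 to 3 are there at a start; the rules pass over those that are not, and their reading is None.
At some moment in a run one of hanger_1, hanger_2, hanger_3, hanger_4 may be knocked a few centimetres aside while the robot is not near it.
Once in a run the grip may slacken for a moment while it holds something.
It also fails if it takes over 210 s, if anything falls off the work surface, if the arm or the gripper's body presses on something with over 40 N, if the wrist force passes 120 N, or if a joint passes its speed limit or range.

### The arm

A 6-joint arm with a two-finger parallel gripper is mounted at the origin on a cart in front of the work surface, level with it; the furniture and walls round the work are solid. World frame = base frame: x ahead of the robot, y to its left, z up, the work surface at z = 0. Lengths are in m, angles in rad, forces in N, time in s.
With the tool pointing down it reaches from about 0.375 to 0.9 m from the base axis. Payload 3.1 kg.
Tool frame: the origin (TCP) lies between the finger pads; the fingertips stand 11 mm ahead of it and the grasp point (between the pads) lies 8 mm behind it; z points along the fingers, y is the direction in which the jaws open and shut (so a half turn about z gives the same grasp; the last joint's range is limited). The gripper opens to 87 mm and grips with 3 to 60 N. Pads are 19 mm wide; open, the fingers measure 117 mm over their backs; the gripper's body (75 mm by 190 mm) begins 51 mm behind the grasp point.
Start: joints at [-1.488, 0.527, 1.433, -0, 1.181, -0.178], TCP at [0.162, -0.604, 0.234] pointing down, gripper open.
Joint ranges: [-3.08, 3.08], [-0.75, 2.2], [0.22, 2.44], [-1.43, 4.57], [0, 2.65], [-2.85, 2.85]. Speed limits (rad/s): [2.79, 2.79, 3.14, 3.14, 3.14, 3.14].

### API

Orientations are given as a unit quaternion [w, x, y, z].
In Python, from rig import bot gives the robot as it stands.
- The arm moves only by the tool move_arm, never from a script. Its argument "rows" is a list of rows, each a list of 7 numbers: the closure, from 0 (fully open) to 1 (shut), then the shift along the tool's x, y, z in m, then the turn, a rotation vector about the tool's x, y, z in degrees. A call has exactly 10 rows; each row is the pose to reach, as a shift and turn from the pose commanded when the call began, along the tool's axes at that moment; what a row does not reach only later rows make up. A row lasts 1/12 s, in which the tool goes at most 41.7 mm and 7.16 degrees, less where a joint would pass 70% of its speed; a pose out of reach is approached as far as the arm can. A call with a gripper value outside its range is refused whole. The fingers move at their own pace and stop on an object; "newtons" is the grip in N (left out, the last holds). Time passes only in rows, so rows that repeat a pose let the fingers close, or fill a call up. It gives the time, the measured TCP pose, the force and the opening at its end, in the units of the state.
- bot.read_state(): the state, without advancing time (a new reading comes with each control period).
- bot.get_image(name): name is "scene" or "top"; returns the picture (384x512x3 uint8, red, green, blue); there is no depth.
- bot.camera_model(name): a dict with "mtx" (3x3 intrinsics, pixels), "position" and "orientation" of the camera in the world. Camera axes: x right, y down, z forward; pixel columns grow to the right and rows downward; lengths in m; the calibration is good to about 2 mm. A picture is of the moment at which its call begins. camera_model takes no time and is no camera call.
- bot.close_job(): hands the job in, once; it reports no verdict.
Trained networks look in the newest picture that a camera, given by its name, has taken for a name from the list of things; names that differ only in an ending like _2 or _b are one class to them, and where a whole thing is asked for, a point or a joint stands for the part that bears it (a point fixed in the world has none). Each returns a list of dicts, best first, with "p" (0 to 1); they miss things now and then, are a little off and sometimes report something else, mostly with a low value. They report only what shows in the picture. A call takes as long as a camera call.
- bot.spot_in(thing, camera): "point" ([column, row] as shares, 0 to 1, of the picture: columns of its width, rows of its height, amid what is visible of it).
- bot.masks_of(thing, camera): "pixels" (384x512 bool, what is visible of it) and "point" ([column, row] as shares, 0 to 1, of the picture: columns of its width, rows of its height, amid what is visible of it).
The state is a dict: "time_s": time; "joint_positions": joint angles; "joint_velocities": joint speeds; "joint_efforts": joint torques, N m; "position": TCP position; "tcp_rot": TCP orientation; "contact_force": force on the tool from outside, world axes, zero at the start; "moment": the same for the moment, N m; "width": finger opening in m.
Only numpy, scipy, OpenCV 4.12 (cv2) and the standard library are available. Lean on these libraries where they do the work, as an engineer would, in place of code of your own. Each camera call takes 0.05 s, during which the arm holds its last target.

## Working session

There is one attempt and no reset: what is moved stays moved. The work goes in short steps, Python scripts to look and compute and a tool call to move; the robot and the scene stay as the last step left them, time stands still between calls to the robot, and variables do not carry over. Pictures are saved under pics/ and viewed, and the job is handed in when it is done.

Besides the shell and the picture viewer there is one more tool, called in YAML: its name, and indented under it one key for each argument. move_arm: Moves the arm, as the interface text tells. Its arguments: {"type":"object","properties":{"rows":{"type":"array","items":{"type":"array","items":{"type":"number"}}},"newtons":{"type":"number"}},"required":["rows"]}

```bash
ls; mkdir -p pics; cat > h.py <<'E'
import numpy as np, cv2
from rig import bot
from scipy.spatial.transform import Rotation as R
def cam(n):
    m=bot.camera_model(n); q=m["orientation"]
    return np.array(m["mtx"]),np.array(m["position"]),R.from_quat([q[1],q[2],q[3],q[0]]).as_matrix()
def ray(n,px):
    K,p,M=cam(n); d=M@np.linalg.inv(K)@np.array([px[0],px[1],1.]); return p,d
def at_z(n,px,z):
    p,d=ray(n,px); return p+d*(z-p[2])/d[2]
def proj(n,X):
    K,p,M=cam(n); c=(np.atleast_2d(X)-p)@M; c=c@K.T; return c[:,:2]/c[:,2:]
def snap(n,f):
    im=np.asarray(bot.get_image(n)); cv2.imwrite("pics/"+f+".png",im[:,:,::-1]); return im
def st():
    s=bot.read_state(); q=s["tcp_rot"]; r=R.from_quat([q[1],q[2],q[3],q[0]])
    return s,np.array(s["position"]),r
E
python3 - <<'E'
from h import *
for n in("scene","top"):
    snap(n,n+"0"); K,p,M=cam(n); print(n,K.tolist(),p,M.round(3).tolist())
s,p,r=st(); print(s)
print(r.as_matrix().round(3))
for n in("top","scene"):
  for t in("hanger_1","cap_1","rail_left","rail_right","cap_tray","offcut","vee"):
    for d in bot.spot_in(t,n): print(n,t,round(d["p"],2),(np.array(d["point"])*[512,384]).round(1))
E
```

```text
pics
scene [[369.1116189127159, 0.0, 260.8054365415617], [0.0, 369.1116189127159, 198.01038186266425], [0.0, 0.0, 1.0]] [0.03564611 0.68883474 0.46287734] [[-0.81, -0.244, 0.533], [-0.586, 0.313, -0.747], [0.015, -0.918, -0.397]]
top [[447.8329566471905, 0.0, 249.60151968375482], [0.0, 447.8329566471905, 194.4052008773722], [0.0, 0.0, 1.0]] [ 0.36108676 -0.03982233  1.37036058] [[0.003, -0.991, 0.135], [-1.0, -0.003, 0.005], [-0.004, -0.135, -0.991]]
{'time_s': 0.1, 'joint_positions': array([-1.48749954e+00,  5.28382356e-01,  1.43376130e+00, -4.44267836e-05,
        1.18138796e+00, -1.78506158e-01]), 'joint_velocities': array([-0.00175102, -0.001039  , -0.00264312,  0.00169019,  0.00101256,
        0.00109221]), 'joint_efforts': array([ 2.63590146e-04, -4.40984273e+01, -1.77151805e+01,  6.35345606e-02,
        5.33855532e-02, -5.36168886e-05]), 'position': array([ 0.16172362, -0.60306128,  0.23266793]), 'tcp_rot': array([-9.69359019e-04,  9.91443060e-01,  1.30536275e-01,  2.56154484e-05]), 'contact_force': array([-0.23860761, -0.55545454, -0.02232381]), 'moment': array([ 0.00786613, -0.00814903, -0.01618495]), 'width': 0.0867574252329618}
[[ 0.966  0.259 -0.   ]
 [ 0.259 -0.966  0.002]
 [ 0.    -0.002 -1.   ]]
top hanger_1 0.88 [228.9 229.6]
top hanger_1 0.85 [280.  232.1]
top hanger_1 0.63 [365.5 234.7]
top cap_1 0.66 [317.9 226.9]
top rail_right 0.79 [236.2 189.6]
top cap_tray 0.83 [344.4 182.9]
top offcut 0.6 [206. 158.]
top vee 0.54 [145.6 192.9]
scene hanger_1 0.94 [285.  222.7]
scene hanger_1 0.85 [353.1 174.3]
scene hanger_1 0.77 [317.  213.7]
scene hanger_1 0.69 [328.7 199.9]
scene cap_1 0.56 [333.9 165.9]
scene rail_left 0.16 [204.6 216.3]
scene rail_right 0.59 [204.7 214.6]
scene cap_tray 0.71 [300.1 187.7]
scene offcut 0.68 [186.6 228.7]
scene vee 0.59 [171.4 275.2]
scene vee 0.44 [353.3 174.6]
```

```bash
python3 - <<'E'
import cv2
a=cv2.imread('pics/top0.png');cv2.imwrite('pics/top0z.png',cv2.resize(a[120:270,120:420],(800,400),interpolation=cv2.INTER_CUBIC))
a=cv2.imread('pics/scene0.png');cv2.imwrite('pics/scene0z.png',cv2.resize(a[110:310,140:400],(780,600),interpolation=cv2.INTER_CUBIC))
E
```

```text
(no output)
```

View pics/top0.png

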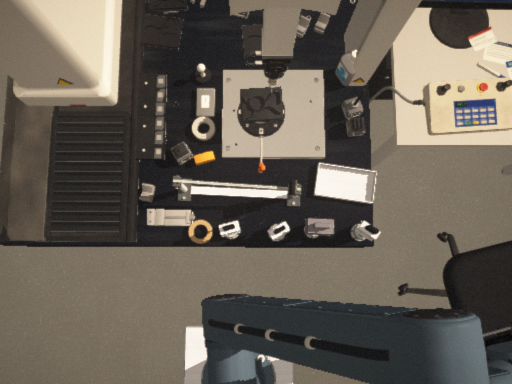

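View pics/scene0.png

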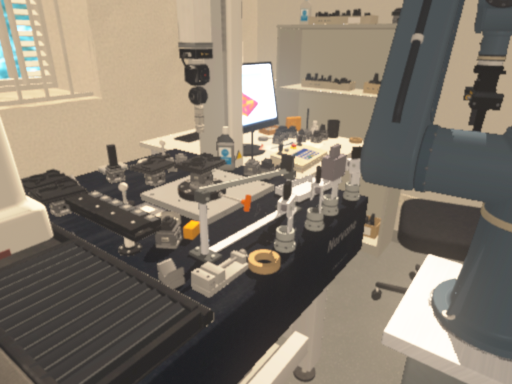

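```bash
ls pics
```

```text
scene0.png
scene0z.png
top0.png
top0z.png
```

View pics/top0z.png

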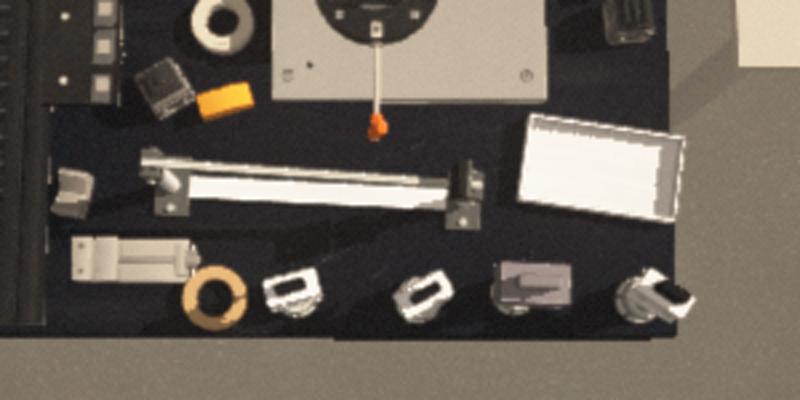

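View pics/scene0z.png

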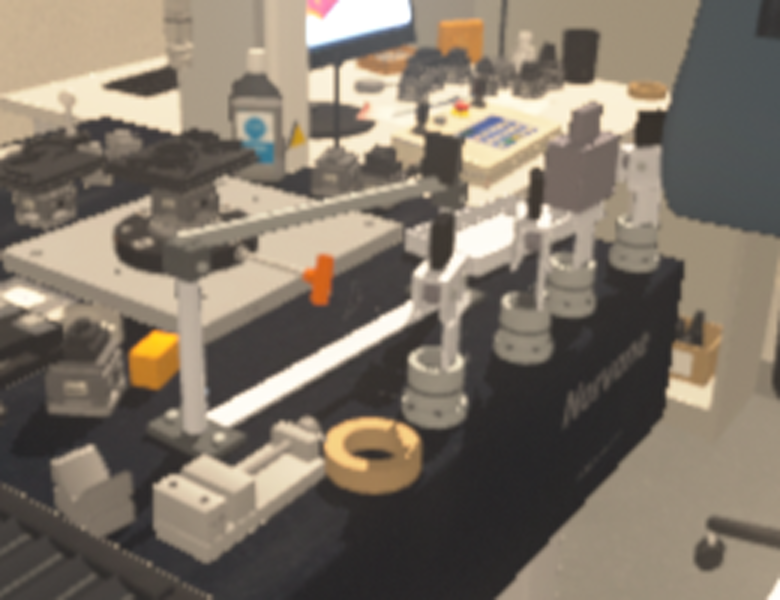

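The top picture shows four hangers along the front edge at about (229,230), (280,232), (320,227) and (365,235). Only the third wears a cap. The tray is at (345,183) and the rail runs along row 190. The scene picture puts the stop at the far (−y) end, so this is rail_right. Next I'll fit poses.

```bash
cat > fit.py <<'E'
from h import *
from scipy.optimize import minimize
def box(x0,x1,y0,y1,z0,z1): return np.array([[x,y,z] for x in(x0,x1) for y in(y0,y1) for z in(z0,z1)])/1000
def cyl(r,z0,z1):
    t=np.linspace(0,2*np.pi,24,endpoint=False); return np.vstack([np.c_[r*np.cos(t),r*np.sin(t),0*t+z] for z in(z0,z1)])/1000
HANG=[cyl(26,0,8),cyl(22,0,50),box(-14,-8,-8,8,50,92),box(-18,-8.5,-28,28,89,130),box(8.5,18,-28,28,89,130),box(-18,18,-28,28,117,130),box(-6,6,-16,16,130,168)]
CAP=[box(-20,20,-35,35,0,61),box(-7,7,-22,22,61,91)]
TRAY=[box(-50,50,-90,90,0,22)]
def pose(parts,x,y,yaw,z=0):
    c,s=np.cos(yaw),np.sin(yaw); M=np.array([[c,-s,0],[s,c,0],[0,0,1]])
    return [p@M.T+[x,y,z] for p in parts]
def sil(n,parts,S=4):
    m=np.zeros((384,512),np.uint8)
    for p in parts:
        h=cv2.convexHull(proj(n,p).astype(np.float32)); 
        cv2.fillConvexPoly(m,np.round(h*16).astype(np.int32),1,shift=4)
    return m>0
def fit(parts,obs,x0,z=0,yaws=None):
    # obs: {cam:mask}
    def cost(v):
        c=0
        P=pose(parts,*v[:3],z)
        for n,m in obs.items():
            s=sil(n,P); c+=1-(s&m).sum()/max(1,(s|m).sum())
        return c
    best=[]
    for y in (yaws if yaws is not None else np.arange(0,360,20)):
        r=minimize(cost,[x0[0],x0[1],np.radians(y)],method='Nelder-Mead',options=dict(initial_simplex=[[x0[0]+a,x0[1]+b,np.radians(y+c)] for a,b,c in((0,0,0),(.008,0,0),(0,.008,0),(0,0,15))],maxiter=120))
        best.append((r.fun,r.x))
    best.sort(key=lambda t:t[0]); return best
E
python3 - <<'E'
from fit import *
import pickle
snap("top","top1"); snap("scene","scene1")
D={}
for n in("top","scene"):
  for t in("hanger_1","cap_1","rail_right","cap_tray"):
    D[n,t]=[(d["p"],np.array(d["pixels"]),np.array(d["point"])*[512,384]) for d in bot.masks_of(t,n)]
    for p,m,c in D[n,t]: print(n,t,round(p,2),c.round(1),m.sum(),at_z(n,c,.1).round(3))
pickle.dump(D,open("D.pkl","wb"))
E
```

```text
top hanger_1 0.82 [365.5 232.7] 378 [ 0.426 -0.362  0.1  ]
top hanger_1 0.67 [278.4 232.3] 282 [ 0.426 -0.116  0.1  ]
top hanger_1 0.62 [230.2 228.8] 268 [0.436 0.021 0.1  ]
top cap_1 0.9 [317.7 225.9] 505 [ 0.445 -0.227  0.1  ]
top rail_right 0.94 [233.6 190.1] 1928 [0.547 0.012 0.1  ]
top cap_tray 0.78 [346.3 184.9] 1997 [ 0.563 -0.311  0.1  ]
scene hanger_1 0.86 [314.8 212.6] 678 [ 0.377 -0.002  0.1  ]
scene hanger_1 0.79 [288.2 219.5] 1009 [0.407 0.065 0.1  ]
scene hanger_1 0.73 [355.  173.4] 676 [ 0.411 -0.315  0.1  ]
scene hanger_1 0.63 [327.8 199.6] 476 [ 0.387 -0.088  0.1  ]
scene cap_1 0.97 [332.9 164.5] 681 [ 0.5   -0.351  0.1  ]
scene rail_right 0.7 [201.7 207. ] 2177 [0.601 0.133 0.1  ]
scene rail_right 0.52 [330.6 201. ] 443 [ 0.378 -0.085  0.1  ]
scene cap_tray 0.58 [301.8 187.7] 462 [ 0.478 -0.118  0.1  ]
```

```bash
cat > run1.py <<'E'
from fit import *
import pickle
D=pickle.load(open("D.pkl","rb"))
def get(n,t,c): return min(D[n,t],key=lambda d:abs(d[2][0]-c))[1]
out={}
for name,ct,cs in(("A",230,288),("B",278,315),("D",365.5,355)):
    mt,ms=get("top","hanger_1",ct),get("scene","hanger_1",cs)
    c=np.argwhere(mt).mean(0)[::-1]; x0=at_z("top",c,.08)
    b=fit(HANG,{"top":mt,"scene":ms},x0)
    for f,v in b[:5]: print(name,round(f,3),v[:2].round(4),np.degrees(v[2]).round(1))
    out[name]=b[0][1]
mt,ms=get("top","cap_1",317),get("scene","cap_1",333)
x0=at_z("top",np.argwhere(mt).mean(0)[::-1],.16)
b=fit(CAP,{"top":mt,"scene":ms},x0,z=.11,yaws=range(0,180,20))
for f,v in b[:4]: print("cap",round(f,3),v[:2].round(4),np.degrees(v[2]).round(1))
out["C"]=b[0][1]
mt=get("top","cap_tray",346)
b=fit(TRAY,{"top":mt},at_z("top",np.argwhere(mt).mean(0)[::-1],.01),yaws=range(-30,40,10))
for f,v in b[:3]: print("tray",round(f,3),v[:2].round(4),np.degrees(v[2]).round(1))
out["T"]=b[0][1]
pickle.dump(out,open("out.pkl","wb"))
for n in("top","scene"):
    a=cv2.imread(f"pics/{n}1.png")
    S=4;a=cv2.resize(a,None,fx=S,fy=S,interpolation=cv2.INTER_CUBIC)
    for k,v in out.items():
        for p in pose(TRAY if k=="T" else HANG if k!="C" else CAP,*v,.11 if k=="C" else 0):
            h=cv2.convexHull(((proj(n,p)+.5)*S).astype(np.float32)).astype(int)
            cv2.polylines(a,[h],1,(0,255,0) ,1)
    a=a[560:1040,800:1600] if n=="top" else a[500:1060,1000:1600]
    cv2.imwrite(f"pics/ov_{n}.png",a)
E
python3 run1.py
```

```text
Traceback (most recent call last):
  File "run1.py", line 9, in <module>
    b=fit(HANG,{"top":mt,"scene":ms},x0)
  File "fit.py", line 28, in fit
    r=minimize(cost,[x0[0],x0[1],np.radians(y)],method='Nelder-Mead',options=dict(initial_simplex=[[x0[0]+a,x0[1]+b,np.radians(y+c)] for a,b,c in((0,0,0),(.008,0,0),(0,.008,0),(0,0,15))],maxiter=120))
  File "fit.py", line 24, in cost
    s=sil(n,P); c+=1-(s&m).sum()/max(1,(s|m).sum())
  File "fit.py", line 15, in sil
    h=cv2.convexHull(proj(n,p).astype(np.float32));
                     ~~~~^^^^^
  File "h.py", line 12, in proj
    K,p,M=cam(n); c=(np.atleast_2d(X)-p)@M; c=c@K.T; return c[:,:2]/c[:,2:]
          ~~~^^^
  File "h.py", line 5, in cam
    m=bot.camera_model(n); q=m["orientation"]
ValueError: time passes only in moves, steps and waits
```

Cache the camera models.

```bash
sed -i 's/^def cam(n):/import functools\n@functools.lru_cache(None)\ndef cam(n):/' h.py; python3 run1.py; python3 -c "
from h import *
print(bot.read_state()['time_s'])"
```

```text
A 0.401 [0.4373 0.0249] 20.2
A 0.405 [0.4374 0.0251] 20.2
A 0.409 [0.4385 0.0223] 380.4
A 0.412 [0.4382 0.0236] 382.5
A 0.432 [0.4384 0.0239] 40.2
B 0.413 [ 0.4315 -0.1118] 386.6
B 0.416 [ 0.4316 -0.1118] 26.5
B 0.423 [ 0.4314 -0.1117] 206.9
B 0.423 [ 0.4314 -0.1118] 207.0
B 0.429 [ 0.433  -0.1147] 206.8
D 0.464 [ 0.4312 -0.3609] 348.2
D 0.464 [ 0.4331 -0.3641] 343.9
D 0.473 [ 0.4314 -0.3605] -10.7
D 0.487 [ 0.434  -0.3676] 108.6
D 0.487 [ 0.4342 -0.367 ] 177.7
cap 0.178 [ 0.4415 -0.2239] 2.1
cap 0.179 [ 0.4417 -0.2239] 1.6
cap 0.179 [ 0.4415 -0.224 ] 181.8
cap 0.18 [ 0.4415 -0.2238] 182.2
tray 0.044 [ 0.582  -0.3242] -9.0
tray 0.044 [ 0.5823 -0.3246] -9.0
tray 0.046 [ 0.5827 -0.3246] -8.7
1.3
```

View pics/ov_top.png

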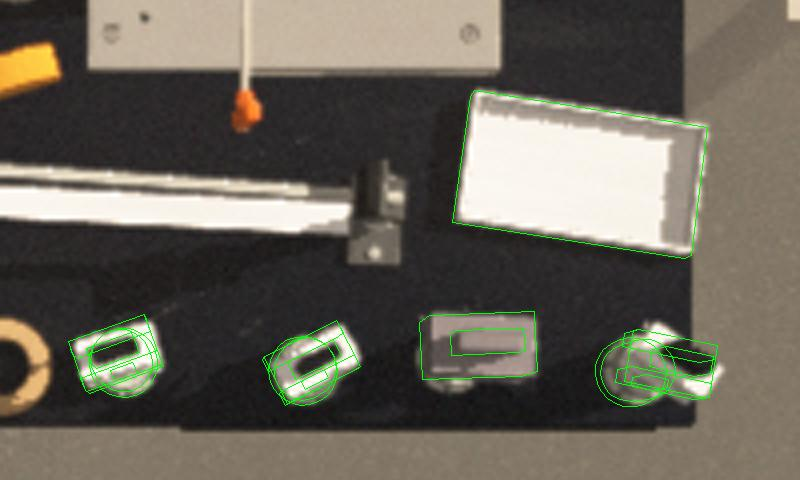

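View pics/ov_scene.png

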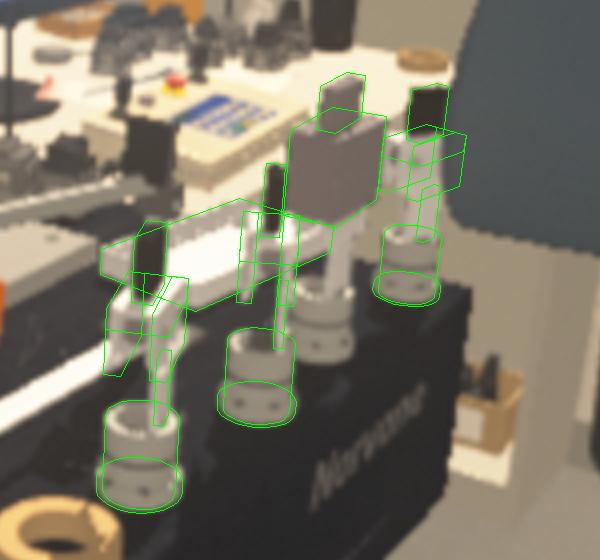

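The overlays fit A, B, the cap and the tray well. D's yaw is off: its tab runs from about (650,345) to (715,380) in the overlay, which means roughly −28° or 152°. Checking by zooming in.

```bash
cat > ov.py <<'E'
from fit import *
def ov(n,src,items,win,S,f):
    a=cv2.imread(f"pics/{src}.png"); x,y,w,h=win
    a0=cv2.resize(a[y:y+h,x:x+w],None,fx=S,fy=S,interpolation=cv2.INTER_CUBIC); outs=[a0]
    for parts,v,z in items:
        a=a0.copy()
        for p in pose(parts,*v,z):
            q=cv2.convexHull(((proj(n,p)+.5-[x,y])*S).astype(np.float32)).astype(int)
            cv2.polylines(a,[q],1,(0,255,0),1)
        outs.append(a)
    cv2.imwrite(f"pics/{f}.png",np.hstack(outs))
E
python3 - <<'E'
from ov import *
I=[(HANG,(.431,-.3615,np.radians(-28)),0),(HANG,(.431,-.3615,np.radians(152)),0)]
ov("top","top1",I,(345,212,45,40),5,"dt"); ov("scene","scene1",I,(325,140,55,70),4,"ds")
a=cv2.imread("pics/dt.png");b=cv2.imread("pics/ds.png")
w=max(a.shape[1],b.shape[1]);a=cv2.copyMakeBorder(a,0,0,0,w-a.shape[1],0);b=cv2.copyMakeBorder(b,0,0,0,w-b.shape[1],0)
cv2.imwrite("pics/d.png",np.vstack([a,b]))
E
```

```text
(no output)
```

View pics/d.png

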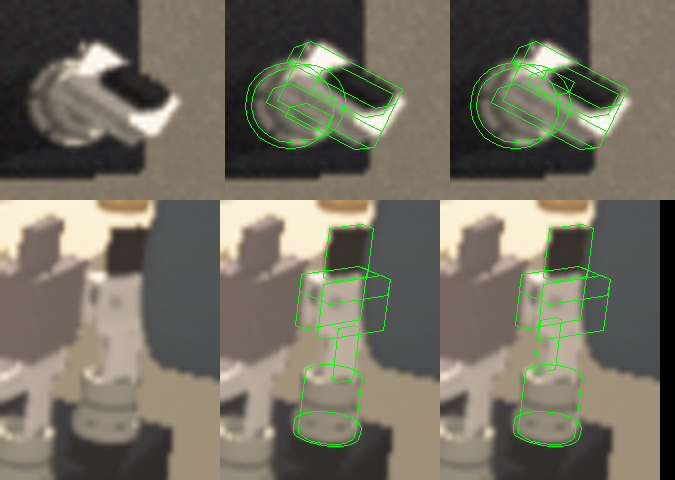

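```bash
python3 - <<'E'
import cv2,numpy as np,pickle
for n,(x,y,w,h),S,f in(("top",(165,165,150,50),5.3,"rt"),("scene",(175,140,150,130),5.2,"rs")):
    a=cv2.imread(f"pics/{n}1.png")[y:y+h,x:x+w]
    cv2.imwrite(f"pics/{f}.png",cv2.resize(a,None,fx=S,fy=S,interpolation=cv2.INTER_CUBIC)[:600,:800])
E
```

```text
(no output)
```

View pics/rt.png

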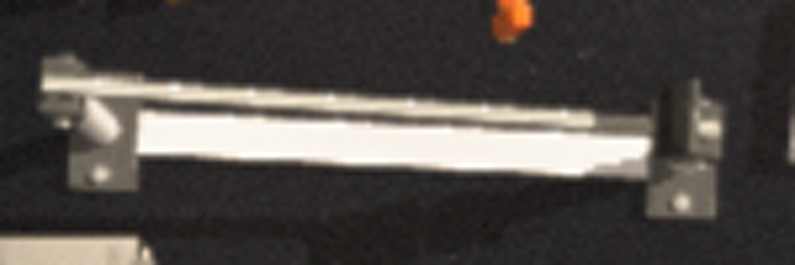

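View pics/rs.png

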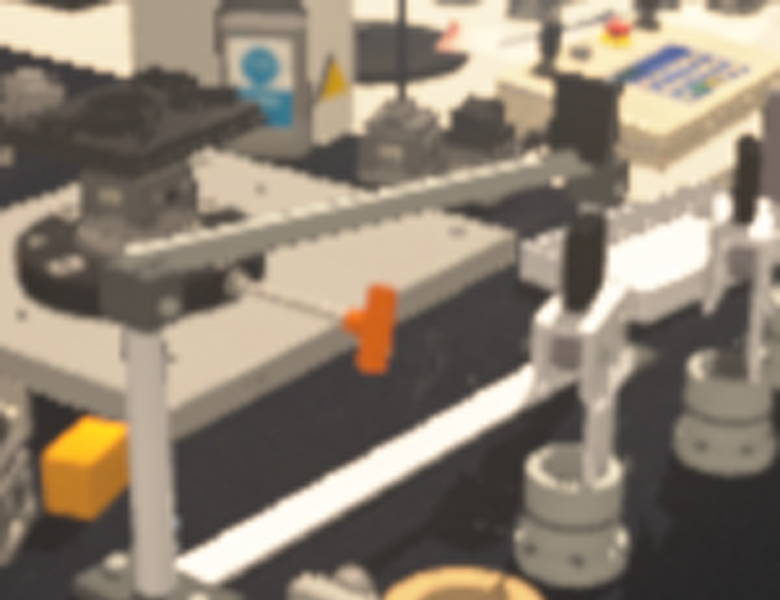

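```bash
cat > rail.py <<'E'
from ov import *
def barpart(): 
    P=[]
    for u in(0,.32):
        for x in(-.004,.004):
            for dz in(0,-.014): P.append([x,u-.144,.132+.123*u+dz])
    return np.array(P)
stop=box(-12,12,-164,-144,110,170)
RAIL=[barpart(),stop,box(-15,15,-150,170,0,6)]
E
python3 - <<'E'
from rail import *
L=at_z("top",(172.9,180.6),.1714);Rr=at_z("top",(288,188.4),.132)
print(L,Rr,np.linalg.norm(L-Rr)); d=(L-Rr)[:2]; yaw=np.arctan2(-d[0],d[1])
o=Rr[:2]+.144*d/np.linalg.norm(d); print(o,np.degrees(yaw))
print("scene end ray check",at_z("scene",(199,188),.1714),at_z("scene",(282.7,170.8),.132))
v=(*o,yaw)
def dr(n,src,win,S,f):
    ov(n,src,[(RAIL,v,0)],win,S,f)
    a=cv2.imread(f"pics/{f}.png"); w=a.shape[1]//2; cv2.imwrite(f"pics/{f}.png",a[:,w:])
dr("top","top1",(165,165,150,50),5.3,"rt2");dr("scene","scene1",(175,140,150,115),5.2,"rs2")
E
```

```text
[0.56196918 0.17429265 0.1714    ] [ 0.54725597 -0.14119502  0.132     ] 0.31827866058915744
[0.55396432 0.00264864] -2.6701360277641304
scene end ray check [0.56151549 0.17708254 0.1714    ] [ 0.54298816 -0.12265937  0.132     ]
```

View pics/rt2.png

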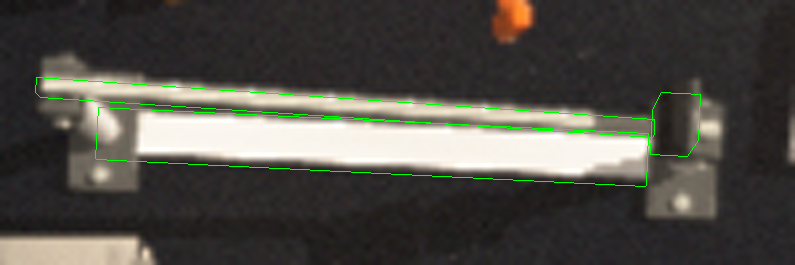

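View pics/rs2.png

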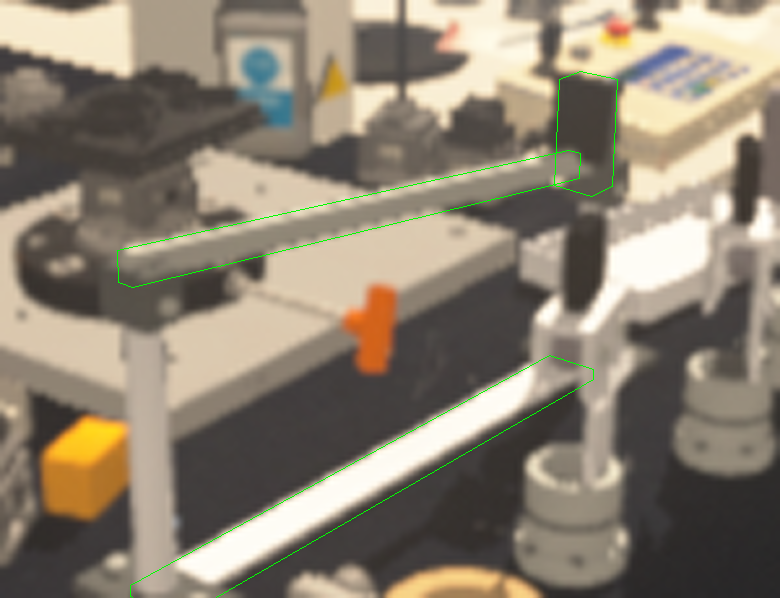

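```bash
sed -i 's/box(-14,-8,-8,8,50,92)/box(-14,-8,-16,16,50,92)/' fit.py; cat > plan.py <<'E'
from h import *
import sys
# plan x y z theta(deg, hanger x dir = tool y) [tilt deg about hanger +x]
def plan(x,y,z,th,tilt=0):
    s,p,r=st(); t=np.radians(th)
    hx=np.array([np.cos(t),np.sin(t),0]); hy=np.array([-np.sin(t),np.cos(t),0])
    R1=np.c_[hy,hx,[0,0,-1.]]
    R1=R.from_rotvec(hx*np.radians(tilt))*R.from_matrix(R1)
    d=r.inv().apply(np.array([x,y,z])-p); rv=(r.inv()*R1).as_rotvec(degrees=True)
    print("t",round(s["time_s"],2),"at",p.round(4),"w",round(s["width"],4),"F",np.round(s["contact_force"],1))
    print("shift",d.round(4),"turn",rv.round(2))
if __name__=="__main__": plan(*map(float,sys.argv[1:]))
E
python3 plan.py .4415 -.2239 .26 2
sed -i 's/"C"\]=b\[0\]\[1\]/"C"]=b[0][1]/' run1.py; python3 run1.py
```

```text
t 1.3 at [ 0.1618 -0.6037  0.2335] w 0.0868 F [0.  0.3 0.1]
shift [ 0.3685 -0.2945 -0.0264] turn [  0.  -0. -77.]
A 0.403 [0.4375 0.025 ] 380.9
A 0.404 [0.4376 0.0248] 20.9
A 0.409 [0.4382 0.0247] 22.3
A 0.417 [0.4384 0.0233] 21.9
A 0.421 [0.4384 0.0227] 381.9
B 0.417 [ 0.4315 -0.112 ] 386.9
B 0.417 [ 0.4313 -0.1118] 387.0
B 0.419 [ 0.433 -0.115] 26.8
B 0.424 [ 0.4316 -0.1142] 24.7
B 0.425 [ 0.4314 -0.1127] 26.1
D 0.461 [ 0.4322 -0.3611] 347.7
D 0.465 [ 0.4321 -0.3612] -5.4
D 0.472 [ 0.4322 -0.3594] 348.7
D 0.477 [ 0.4327 -0.3643] 335.6
D 0.48 [ 0.4339 -0.3673] 292.4
cap 0.178 [ 0.4415 -0.2239] 2.1
cap 0.179 [ 0.4417 -0.2239] 1.6
cap 0.179 [ 0.4415 -0.224 ] 181.8
cap 0.18 [ 0.4415 -0.2238] 182.2
tray 0.044 [ 0.582  -0.3242] -9.0
tray 0.044 [ 0.5823 -0.3246] -9.0
tray 0.046 [ 0.5827 -0.3246] -8.7
```

move_arm:
  rows:
    - [0, 0.037, -0.029, -0.003, 0, 0, -7]
    - [0, 0.074, -0.059, -0.006, 0, 0, -15]
    - [0, 0.11, -0.088, -0.01, 0, 0, -23]
    - [0, 0.147, -0.118, -0.014, 0, 0, -31]
    - [0, 0.184, -0.147, -0.018, 0, 0, -38]
    - [0, 0.221, -0.177, -0.02, 0, 0, -46]
    - [0, 0.258, -0.206, -0.022, 0, 0, -54]
    - [0, 0.295, -0.236, -0.024, 0, 0, -62]
    - [0, 0.332, -0.265, -0.026, 0, 0, -70]
    - [0, 0.3685, -0.2945, -0.026, 0, 0, -77]
  newtons: 20

```text
time_s: 2.13
position: [0.4094, -0.2673, 0.2588]
tcp_rot: [0.001, 0.727, 0.687, 0.0]
contact_force: [0.6, -0.1, -0.1]
width: 0.087
```

```bash
python3 plan.py .4415 -.2239 .26 2
```

```text
t 2.13 at [ 0.4094 -0.2673  0.2588] w 0.087 F [ 0.6 -0.1 -0.1]
shift [ 0.0451  0.0296 -0.0012] turn [ 0.05  0.05 -5.21]
```

move_arm:
  rows:
    - [0, 0.022, 0.015, 0, 0, 0, -2.6]
    - [0, 0.045, 0.03, 0, 0, 0, -5.2]
    - [0, 0.045, 0.03, 0, 0, 0, -5.2]
    - [0, 0.045, 0.03, 0, 0, 0, -5.2]
    - [0, 0.045, 0.03, 0, 0, 0, -5.2]
    - [0, 0.045, 0.03, 0, 0, 0, -5.2]
    - [0, 0.045, 0.03, 0, 0, 0, -5.2]
    - [0, 0.045, 0.03, 0, 0, 0, -5.2]
    - [0, 0.045, 0.03, 0, 0, 0, -5.2]
    - [0, 0.045, 0.03, 0, 0, 0, -5.2]

```text
time_s: 2.97
position: [0.4408, -0.2263, 0.2583]
tcp_rot: [-0.0, 0.697, 0.717, -0.0]
contact_force: [0.1, -0.7, -0.8]
width: 0.0873
```

```bash
python3 - <<'E'
from plan import *
plan(.4415,-.2239,.184,2)
snap("top","top2")
E
```

```text
t 2.97 at [ 0.4408 -0.2263  0.2583] w 0.0873 F [ 0.1 -0.7 -0.8]
shift [0.0024 0.0007 0.0743] turn [-0.    0.   -0.41]
```

move_arm:
  rows:
    - [0, 0.002, 0.001, 0.02, 0, 0, -0.4]
    - [0, 0.002, 0.001, 0.04, 0, 0, -0.4]
    - [0, 0.002, 0.001, 0.055, 0, 0, -0.4]
    - [0, 0.002, 0.001, 0.065, 0, 0, -0.4]
    - [0, 0.002, 0.001, 0.074, 0, 0, -0.4]
    - [0, 0.002, 0.001, 0.074, 0, 0, -0.4]
    - [0.5, 0.002, 0.001, 0.074, 0, 0, -0.4]
    - [1, 0.002, 0.001, 0.074, 0, 0, -0.4]
    - [1, 0.002, 0.001, 0.074, 0, 0, -0.4]
    - [1, 0.002, 0.001, 0.074, 0, 0, -0.4]
  newtons: 15

```text
time_s: 3.85
position: [0.4425, -0.2241, 0.185]
tcp_rot: [0.001, 0.694, 0.72, 0.0]
contact_force: [1.4, 0.8, 0.9]
width: 0.0682
```

```bash
python3 - <<'E'
from plan import *
plan(.4415,-.2239,.27,2)
E
```

```text
t 3.85 at [ 0.4425 -0.2241  0.185 ] w 0.0682 F [1.4 0.8 0.9]
shift [ 0.0001 -0.0009 -0.085 ] turn [0.07 0.06 0.06]
```

move_arm:
  rows:
    - [1, 0, 0, 0, 0, 0, 0]
    - [1, 0, 0, 0, 0, 0, 0]
    - [1, 0, 0, 0, 0, 0, 0]
    - [1, 0, 0, 0, 0, 0, 0]
    - [1, 0, 0, 0, 0, 0, 0]
    - [1, 0, 0, 0, 0, 0, 0]
    - [1, 0, 0, 0, 0, 0, 0]
    - [1, 0, 0, 0, 0, 0, 0]
    - [1, 0, 0, 0, 0, 0, 0]
    - [1, 0, 0, 0, 0, 0, 0]

```text
time_s: 4.68
position: [0.442, -0.2237, 0.1842]
tcp_rot: [-0.0, 0.694, 0.72, -0.0]
contact_force: [0.2, 0.2, 0.3]
width: 0.014
```

move_arm:
  rows:
    - [1, 0, 0, -0.006, 0, 0, 0]
    - [1, 0, 0, -0.016, 0, 0, 0]
    - [1, 0, 0, -0.03, 0, 0, 0]
    - [1, 0, 0, -0.045, 0, 0, 0]
    - [1, 0, 0, -0.06, 0, 0, 0]
    - [1, 0, 0, -0.075, 0, 0, 0]
    - [1, 0, 0, -0.09, 0, 0, 0]
    - [1, 0, 0, -0.105, 0, 0, 0]
    - [1, 0, 0, -0.115, 0, 0, 0]
    - [1, 0, 0, -0.115, 0, 0, 0]

```text
time_s: 5.52
position: [0.4432, -0.2246, 0.3019]
tcp_rot: [0.003, 0.694, 0.72, 0.0]
contact_force: [0.0, -0.2, -1.1]
width: 0.0141
```

```bash
python3 - <<'E'
from plan import *
plan(.5823,-.3245,.2,81)
snap("scene","scene2");snap("top","top3")
E
```

```text
t 5.52 at [ 0.4432 -0.2246  0.3019] w 0.0141 F [ 0.  -0.2 -1.1]
shift [-0.1045  0.135   0.1028] turn [ 5.000e-02  3.300e-01 -7.894e+01]
```

View pics/scene2.png

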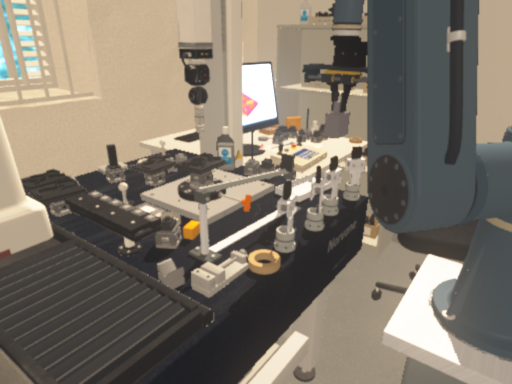

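The cap is in the grip at about (337,122), and all four hangers are standing bare. Moving to the tray.

move_arm:
  rows:
    - [1, -0.01, 0.013, 0, 0, 0, -7]
    - [1, -0.02, 0.027, 0, 0, 0, -14]
    - [1, -0.03, 0.04, 0, 0, 0, -21]
    - [1, -0.04, 0.054, 0.01, 0, 0, -28]
    - [1, -0.05, 0.067, 0.02, 0, 0, -35]
    - [1, -0.06, 0.081, 0.035, 0, 0, -42]
    - [1, -0.07, 0.095, 0.05, 0, 0, -49]
    - [1, -0.08, 0.108, 0.07, 0, 0, -56]
    - [1, -0.092, 0.122, 0.085, 0, 0, -63]
    - [1, -0.1045, 0.135, 0.1, 0, 0, -70]

```text
time_s: 6.45
position: [0.5805, -0.3228, 0.1964]
tcp_rot: [-0.002, 0.153, 0.988, 0.001]
contact_force: [-0.5, 1.3, -0.6]
width: 0.0138
```

```bash
python3 - <<'E'
from plan import *
plan(.5823,-.3245,.12,81)
E
```

```text
t 6.45 at [ 0.5805 -0.3228  0.1964] w 0.0138 F [-0.5  1.3 -0.6]
shift [-0.0025 -0.0011  0.0764] turn [ 0.1  -0.2  -8.58]
```

move_arm:
  rows:
    - [1, -0.001, 0, 0.005, 0, 0, -4.5]
    - [1, -0.002, -0.001, 0.015, 0, 0, -8.6]
    - [1, -0.002, -0.001, 0.03, 0, 0, -8.6]
    - [1, -0.002, -0.001, 0.045, 0, 0, -8.6]
    - [1, -0.002, -0.001, 0.06, 0, 0, -8.6]
    - [1, -0.002, -0.001, 0.07, 0, 0, -8.6]
    - [1, -0.002, -0.001, 0.076, 0, 0, -8.6]
    - [1, -0.002, -0.001, 0.076, 0, 0, -8.6]
    - [1, -0.002, -0.001, 0.076, 0, 0, -8.6]
    - [1, -0.002, -0.001, 0.076, 0, 0, -8.6]

```text
time_s: 7.28
position: [0.5829, -0.3253, 0.124]
tcp_rot: [0.001, 0.081, 0.997, -0.0]
contact_force: [0.5, 1.3, -1.4]
width: 0.0138
```

```bash
python3 - <<'E'
from plan import *
plan(.5823,-.3245,.079,81)
from ov import *
snap("top","top4");snap("scene","scene4")
I=[(TRAY+pose(CAP,0,0,np.pi/2,.045),(.582,-.3245,np.radians(-9)),0)]
ov("top","top4",I,(300,150,90,60),4.4,"c4")
E
```

```text
t 7.28 at [ 0.5829 -0.3253  0.124 ] w 0.0138 F [ 0.5  1.3 -1.4]
shift [0.0007 0.0007 0.045 ] turn [-0.05  0.08 -0.34]
```

View pics/c4.png

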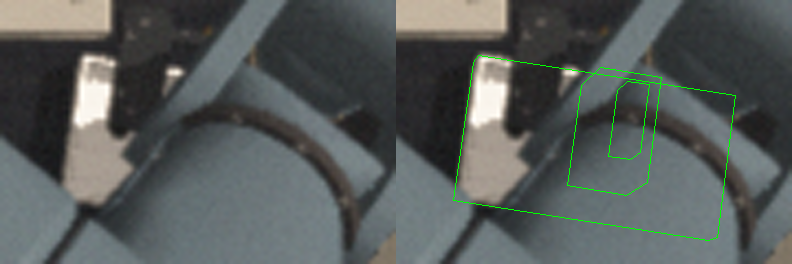

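move_arm:
  rows:
    - [1, 0.001, 0.001, 0.01, 0, 0, -0.3]
    - [1, 0.001, 0.001, 0.02, 0, 0, -0.3]
    - [1, 0.001, 0.001, 0.028, 0, 0, -0.3]
    - [1, 0.001, 0.001, 0.034, 0, 0, -0.3]
    - [1, 0.001, 0.001, 0.038, 0, 0, -0.3]
    - [1, 0.001, 0.001, 0.04, 0, 0, -0.3]
    - [1, 0.001, 0.001, 0.042, 0, 0, -0.3]
    - [1, 0.001, 0.001, 0.044, 0, 0, -0.3]
    - [1, 0.001, 0.001, 0.045, 0, 0, -0.3]
    - [1, 0.001, 0.001, 0.045, 0, 0, -0.3]

```text
time_s: 8.22
position: [0.5817, -0.3239, 0.0786]
tcp_rot: [0.0, 0.079, 0.997, -0.0]
contact_force: [0.7, 0.3, -0.8]
width: 0.014
```

move_arm:
  rows:
    - [1, 0, 0, 0.0005, 0, 0, 0]
    - [1, 0, 0, 0.001, 0, 0, 0]
    - [1, 0, 0, 0.0015, 0, 0, 0]
    - [1, 0, 0, 0.002, 0, 0, 0]
    - [1, 0, 0, 0.002, 0, 0, 0]
    - [1, 0, 0, 0.002, 0, 0, 0]
    - [1, 0, 0, 0.002, 0, 0, 0]
    - [1, 0, 0, 0.002, 0, 0, 0]
    - [1, 0, 0, 0.002, 0, 0, 0]
    - [1, 0, 0, 0.002, 0, 0, 0]

```text
time_s: 9.05
position: [0.5818, -0.324, 0.0785]
tcp_rot: [0.001, 0.079, 0.997, -0.0]
contact_force: [-2.6, 1.7, 9.8]
width: 0.0139
```

move_arm:
  rows:
    - [0.5, 0, 0, 0, 0, 0, 0]
    - [0.5, 0, 0, 0, 0, 0, 0]
    - [0.5, 0, 0, 0, 0, 0, 0]
    - [0.5, 0, 0, 0, 0, 0, 0]
    - [0.5, 0, 0, 0, 0, 0, 0]
    - [0.5, 0, 0, 0, 0, 0, 0]
    - [0.5, 0, 0, -0.03, 0, 0, 0]
    - [0.5, 0, 0, -0.07, 0, 0, 0]
    - [0.5, 0, 0, -0.11, 0, 0, 0]
    - [0.5, 0, 0, -0.15, 0, 0, 0]

```text
time_s: 9.88
position: [0.5808, -0.3231, 0.2267]
tcp_rot: [-0.001, 0.079, 0.997, 0.001]
contact_force: [0.5, -0.9, 0.2]
width: 0.0432
```

```bash
python3 - <<'E'
from plan import *
plan(.4376,-.025,.3,21)
E
```

```text
t 9.88 at [ 0.5808 -0.3231  0.2267] w 0.0432 F [ 0.5 -0.9  0.2]
shift [ 0.1885  0.272  -0.0724] turn [ 1.000e-02 -1.700e-01  5.996e+01]
```

```bash
python3 plan.py .4375 .025 .25 21
```

```text
t 9.88 at [ 0.5808 -0.3231  0.2267] w 0.0432 F [ 0.5 -0.9  0.2]
shift [ 0.1963  0.3213 -0.0223] turn [ 1.000e-02 -1.700e-01  5.996e+01]
```

move_arm:
  rows:
    - [0.5, 0.01, 0.015, -0.022, 0, 0, 6]
    - [0.5, 0.03, 0.048, -0.022, 0, 0, 12]
    - [0.5, 0.05, 0.08, -0.022, 0, 0, 18]
    - [0.5, 0.07, 0.113, -0.022, 0, 0, 24]
    - [0.5, 0.09, 0.145, -0.022, 0, 0, 30]
    - [0.5, 0.11, 0.178, -0.022, 0, 0, 36]
    - [0.5, 0.13, 0.21, -0.022, 0, 0, 42]
    - [0.5, 0.152, 0.248, -0.022, 0, 0, 48]
    - [0.5, 0.174, 0.285, -0.022, 0, 0, 54]
    - [0.5, 0.196, 0.321, -0.022, 0, 0, 60]

```text
time_s: 10.72
position: [0.4385, 0.0219, 0.248]
tcp_rot: [-0.0, 0.569, 0.822, 0.0]
contact_force: [0.3, 1.4, 0.3]
width: 0.0438
```

```bash
python3 - <<'E'
from plan import *
plan(.4375,.025,.25,21)
snap("scene","scene5");snap("top","top5")
E
```

```text
t 10.72 at [0.4385 0.0219 0.248 ] w 0.0438 F [0.3 1.4 0.3]
shift [ 0.0033  0.0001 -0.002 ] turn [-0.03 -0.05 -0.39]
```

View pics/scene5.png

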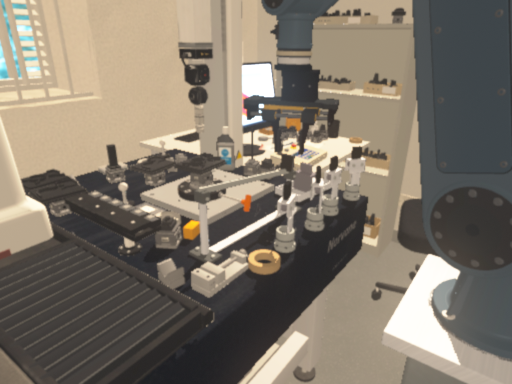

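View pics/top5.png

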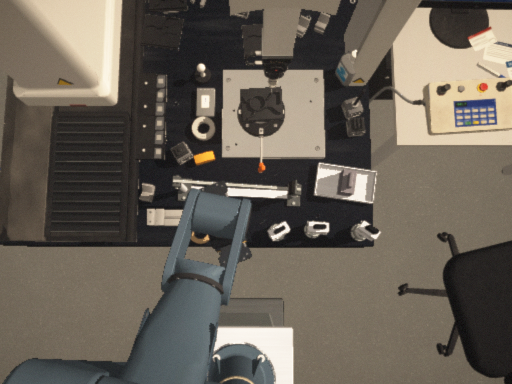

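The cap stands upright at (347,182) in the tray, and hanger A is where it was. Now I'll grasp A.

move_arm:
  rows:
    - [0.5, 0.003, 0, 0.02, 0, 0, -0.4]
    - [0.5, 0.003, 0, 0.045, 0, 0, -0.4]
    - [0.5, 0.003, 0, 0.07, 0, 0, -0.4]
    - [0.5, 0.003, 0, 0.088, 0, 0, -0.4]
    - [0.5, 0.003, 0, 0.098, 0, 0, -0.4]
    - [0.6, 0.003, 0, 0.105, 0, 0, -0.4]
    - [0.8, 0.003, 0, 0.105, 0, 0, -0.4]
    - [1, 0.003, 0, 0.105, 0, 0, -0.4]
    - [1, 0.003, 0, 0.105, 0, 0, -0.4]
    - [1, 0.003, 0, 0.105, 0, 0, -0.4]
  newtons: 30

```text
time_s: 11.65
position: [0.4396, 0.0228, 0.144]
tcp_rot: [0.001, 0.564, 0.826, 0.0]
contact_force: [-0.4, -0.7, -0.1]
width: 0.0183
```

move_arm:
  rows:
    - [1, 0, 0, 0, 0, 0, 0]
    - [1, 0, 0, 0, 0, 0, 0]
    - [1, 0, 0, 0, 0, 0, 0]
    - [1, 0, 0, 0, 0, 0, 0]
    - [1, 0, 0, -0.005, 0, 0, 0]
    - [1, 0, 0, -0.015, 0, 0, 0]
    - [1, 0, 0, -0.03, 0, 0, 0]
    - [1, 0, 0, -0.04, 0, 0, 0]
    - [1, 0, 0, -0.05, 0, 0, 0]
    - [1, 0, 0, -0.05, 0, 0, 0]

```text
time_s: 12.48
position: [0.4393, 0.0231, 0.1944]
tcp_rot: [0.001, 0.564, 0.826, 0.0]
contact_force: [-0.1, -0.7, -2.8]
width: 0.0118
```

```bash
python3 - <<'E'
from plan import *
plan(.49,.118,.25,-2.7)
snap("scene","scene6")
a=cv2.imread("pics/scene6.png")[100:280,180:380];cv2.imwrite("pics/s6.png",cv2.resize(a,None,fx=3.3,fy=3.3,interpolation=cv2.INTER_CUBIC))
E
```

```text
t 12.48 at [0.4393 0.0231 0.1944] w 0.0118 F [-0.1 -0.7 -2.8]
shift [ 0.0698  0.0819 -0.0555] turn [ 0.11  0.04 24.07]
```

View pics/s6.png

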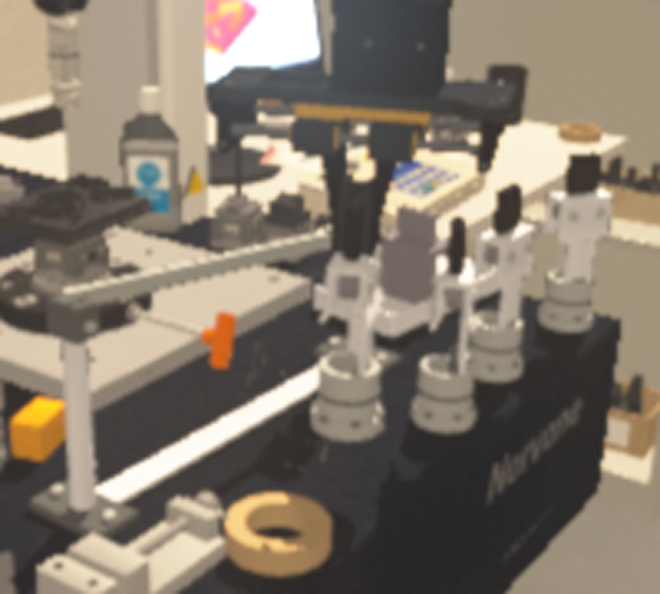

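```bash
python3 plan.py .49 .114 .234 -2.7 7
```

```text
t 12.53 at [0.4389 0.0231 0.1937] w 0.012 F [-1.   0.2 -3.1]
shift [ 0.066   0.0807 -0.0403] turn [-1.41  6.91 24.04]
```

```bash
python3 plan.py .49 .114 .234 -2.7 7
```

```text
t 12.53 at [0.4389 0.0231 0.1937] w 0.012 F [-1.   0.2 -3.1]
shift [ 0.066   0.0807 -0.0403] turn [-1.41  6.91 24.04]
```

move_arm:
  rows:
    - [1, 0.005, 0.006, -0.012, -0.2, 0.9, 3]
    - [1, 0.013, 0.016, -0.024, -0.4, 1.8, 6]
    - [1, 0.023, 0.028, -0.034, -0.6, 2.7, 9]
    - [1, 0.033, 0.04, -0.04, -0.8, 3.6, 12]
    - [1, 0.043, 0.052, -0.04, -1, 4.5, 15]
    - [1, 0.052, 0.063, -0.04, -1.2, 5.4, 18]
    - [1, 0.06, 0.073, -0.04, -1.3, 6.3, 21]
    - [1, 0.066, 0.081, -0.04, -1.4, 6.9, 24]
    - [1, 0.066, 0.081, -0.04, -1.4, 6.9, 24]
    - [1, 0.066, 0.081, -0.04, -1.4, 6.9, 24]

```text
time_s: 13.37
position: [0.4893, 0.114, 0.2321]
tcp_rot: [-0.043, 0.721, 0.69, 0.042]
contact_force: [-0.0, -0.8, -3.7]
width: 0.0119
```

```bash
python3 - <<'E'
from plan import *
plan(.5595,.114,.234,-2.7,7)
snap("scene","scene7");snap("top","top7")
a=cv2.imread("pics/scene7.png")[100:280,180:380];cv2.imwrite("pics/s7.png",cv2.resize(a,None,fx=3.3,fy=3.3,interpolation=cv2.INTER_CUBIC))
E
```

```text
t 13.37 at [0.4893 0.114  0.2321] w 0.0119 F [-0.  -0.8 -3.7]
shift [ 0.0034  0.0702 -0.0018] turn [-0.25  0.06  0.14]
```

View pics/s7.png

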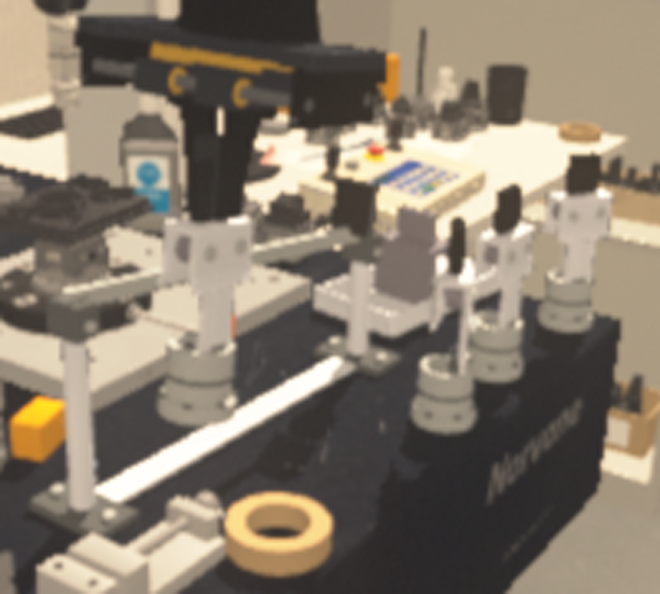

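move_arm:
  rows:
    - [1, 0.003, 0.01, -0.002, -0.2, 0, 0]
    - [1, 0.003, 0.02, -0.002, -0.2, 0, 0]
    - [1, 0.003, 0.03, -0.002, -0.2, 0, 0]
    - [1, 0.003, 0.04, -0.002, -0.2, 0, 0]
    - [1, 0.003, 0.05, -0.002, -0.2, 0, 0]
    - [1, 0.003, 0.058, -0.002, -0.2, 0, 0]
    - [1, 0.003, 0.065, -0.002, -0.2, 0, 0]
    - [1, 0.003, 0.07, -0.002, -0.2, 0, 0]
    - [1, 0.003, 0.07, -0.002, -0.2, 0, 0]
    - [1, 0.003, 0.07, -0.002, -0.2, 0, 0]

```text
time_s: 14.3
position: [0.5602, 0.1135, 0.2353]
tcp_rot: [-0.042, 0.722, 0.689, 0.045]
contact_force: [-0.9, -0.4, -2.9]
width: 0.0119
```

```bash
python3 - <<'E'
from plan import *
plan(.5595,.114,.206,-2.7,7)
snap("scene","scene8")
a=cv2.imread("pics/scene8.png")[130:250,180:300];cv2.imwrite("pics/s8.png",cv2.resize(a,None,fx=5,fy=5,interpolation=cv2.INTER_CUBIC))
E
```

```text
t 14.3 at [0.5602 0.1135 0.2353] w 0.0119 F [-0.9 -0.4 -2.9]
shift [-0.0031 -0.0008  0.0292] turn [0.08 0.01 0.03]
```

View pics/s8.png

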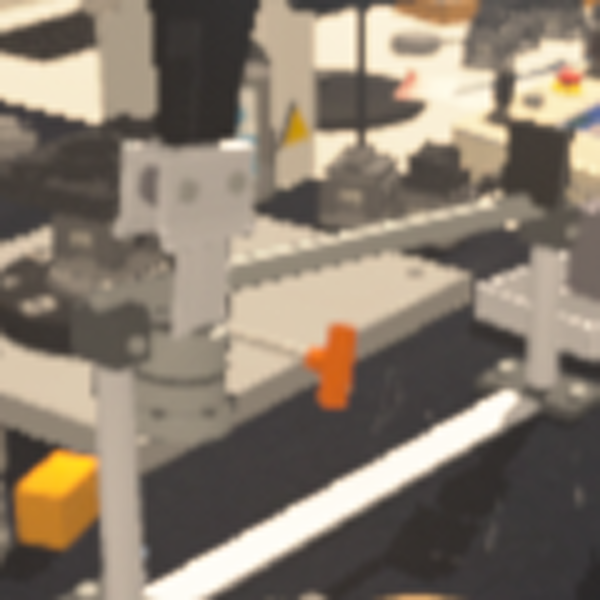

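move_arm:
  rows:
    - [1, -0.001, -0.001, 0.004, 0, 0, 0]
    - [1, -0.001, -0.001, 0.008, 0, 0, 0]
    - [1, -0.001, -0.001, 0.012, 0, 0, 0]
    - [1, -0.001, -0.001, 0.015, 0, 0, 0]
    - [1, -0.002, -0.001, 0.018, 0, 0, 0]
    - [1, -0.002, -0.001, 0.02, 0, 0, 0]
    - [1, -0.002, -0.001, 0.022, 0, 0, 0]
    - [1, -0.002, -0.001, 0.024, 0, 0, 0]
    - [1, -0.002, -0.001, 0.024, 0, 0, 0]
    - [1, -0.002, -0.001, 0.024, 0, 0, 0]

```text
time_s: 15.18
position: [0.5594, 0.1145, 0.2114]
tcp_rot: [-0.041, 0.722, 0.689, 0.045]
contact_force: [-0.1, 0.1, -2.4]
width: 0.0117
```

move_arm:
  rows:
    - [1, 0, 0, 0.001, 0, 0, 0]
    - [1, 0, 0, 0.002, 0, 0, 0]
    - [1, 0, 0, 0.003, 0, 0, 0]
    - [1, 0, 0, 0.004, 0, 0, 0]
    - [1, 0, 0, 0.005, 0, 0, 0]
    - [1, 0, 0, 0.006, 0, 0, 0]
    - [1, 0, 0, 0.006, 0, 0, 0]
    - [1, 0, 0, 0.006, 0, 0, 0]
    - [1, 0, 0, 0.006, 0, 0, 0]
    - [1, 0, 0, 0.006, 0, 0, 0]

```text
time_s: 16.02
position: [0.5596, 0.1152, 0.2056]
tcp_rot: [-0.041, 0.722, 0.689, 0.045]
contact_force: [0.3, 0.8, -3.3]
width: 0.0118
```

```bash
python3 - <<'E'
from plan import *
plan(.5595,.114,.206,-2.7,7)
snap("scene","scene9")
a=cv2.imread("pics/scene9.png")[130:250,180:300];cv2.imwrite("pics/s9.png",cv2.resize(a,None,fx=5,fy=5,interpolation=cv2.INTER_CUBIC))
E
```

```text
t 16.02 at [0.5596 0.1152 0.2056] w 0.0118 F [ 0.3  0.8 -3.3]
shift [-0.0011 -0.     -0.0005] turn [0.14 0.01 0.02]
```

View pics/s9.png

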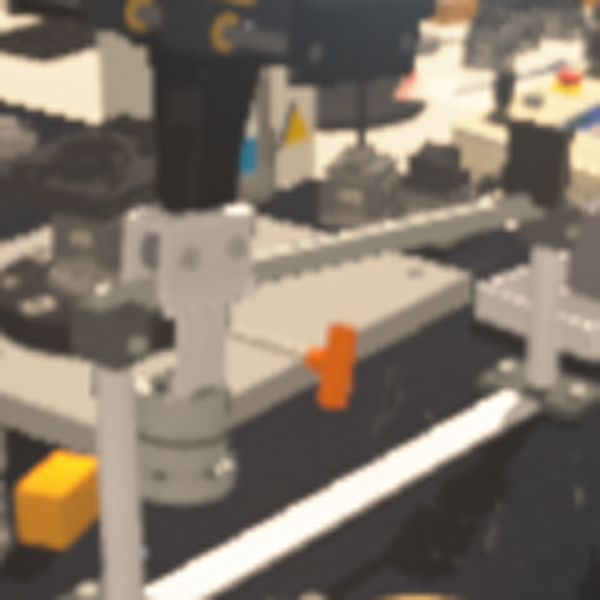

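move_arm:
  rows:
    - [1, -0.001, 0, 0.0005, 0, 0, 0]
    - [1, -0.001, 0, 0.001, 0, 0, 0]
    - [1, -0.001, 0, 0.0015, 0, 0, 0]
    - [1, -0.001, 0, 0.002, 0, 0, 0]
    - [1, -0.001, 0, 0.002, 0, 0, 0]
    - [1, -0.001, 0, 0.002, 0, 0, 0]
    - [1, -0.001, 0, 0.002, 0, 0, 0]
    - [1, -0.001, 0, 0.002, 0, 0, 0]
    - [1, -0.001, 0, 0.002, 0, 0, 0]
    - [1, -0.001, 0, 0.002, 0, 0, 0]

```text
time_s: 16.9
position: [0.5595, 0.1144, 0.2036]
tcp_rot: [-0.041, 0.722, 0.689, 0.045]
contact_force: [-0.6, -0.1, 0.5]
width: 0.0122
```

move_arm:
  rows:
    - [0.5, 0, 0, 0, 0, 0, 0]
    - [0.5, 0, 0, 0, 0, 0, 0]
    - [0.5, 0, 0, 0, 0, 0, 0]
    - [0.5, 0, 0, 0, 0, 0, 0]
    - [0.5, 0, 0, 0, 0, 0, 0]
    - [0.5, 0, 0, 0, 0, 0, 0]
    - [0.5, 0, 0, 0, 0, 0, 0]
    - [0.5, 0, 0, -0.03, 0, 0, 0]
    - [0.5, 0, 0, -0.06, 0, 0, 0]
    - [0.5, 0, 0, -0.07, 0, 0, 0]

```text
time_s: 17.73
position: [0.5611, 0.1056, 0.2766]
tcp_rot: [-0.039, 0.722, 0.689, 0.047]
contact_force: [0.9, 0.2, -0.1]
width: 0.0435
```

```bash
python3 - <<'E'
from plan import *
plan(.4315,-.112,.25,26.5)
snap("scene","scene10");snap("top","top10")
a=cv2.imread("pics/scene10.png")[100:280,180:380];cv2.imwrite("pics/s10.png",cv2.resize(a,None,fx=3.3,fy=3.3,interpolation=cv2.INTER_CUBIC))
E
```

```text
t 17.73 at [0.5611 0.1056 0.2766] w 0.0435 F [ 0.9  0.2 -0.1]
shift [-0.2249 -0.1194 -0.0018] turn [  2.29  -6.7  -29.14]
```

View pics/s10.png

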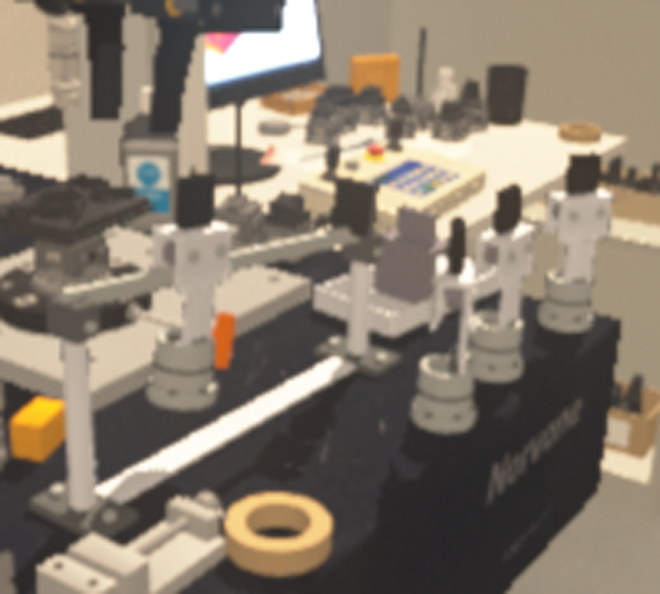

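View pics/top10.png

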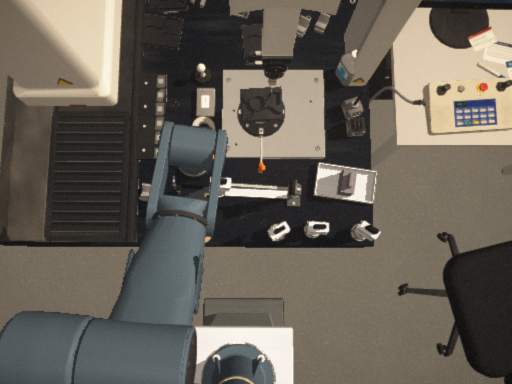

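Hanger A hangs on the bar at (195,270) in the crop and is rolling. Moving on to B.

move_arm:
  rows:
    - [0.5, 0, -0.012, -0.02, 0.2, -0.7, -3]
    - [0.5, -0.025, -0.024, -0.03, 0.5, -1.4, -6]
    - [0.5, -0.05, -0.036, -0.03, 0.7, -2, -9]
    - [0.5, -0.075, -0.048, -0.03, 1, -2.7, -12]
    - [0.5, -0.1, -0.06, -0.03, 1.2, -3.4, -15]
    - [0.5, -0.125, -0.072, -0.028, 1.5, -4, -18]
    - [0.5, -0.15, -0.084, -0.024, 1.7, -4.7, -21]
    - [0.5, -0.175, -0.096, -0.018, 1.9, -5.4, -24]
    - [0.5, -0.2, -0.108, -0.01, 2.1, -6, -27]
    - [0.5, -0.225, -0.119, -0.005, 2.3, -6.7, -29]

```text
time_s: 18.67
position: [0.4274, -0.1122, 0.248]
tcp_rot: [-0.005, 0.526, 0.851, -0.002]
contact_force: [0.3, 0.8, 0.1]
width: 0.0434
```

```bash
python3 - <<'E'
from plan import *
plan(.4315,-.112,.25,26.5)
snap("scene","scene11");snap("top","top11")
a=cv2.imread("pics/scene11.png")[100:280,180:380];cv2.imwrite("pics/s11.png",cv2.resize(a,None,fx=3.3,fy=3.3,interpolation=cv2.INTER_CUBIC))
E
```

```text
t 18.67 at [ 0.4274 -0.1122  0.248 ] w 0.0434 F [0.3 0.8 0.1]
shift [-0.0016  0.0038 -0.002 ] turn [-0.5  -0.36  0.04]
```

View pics/s11.png

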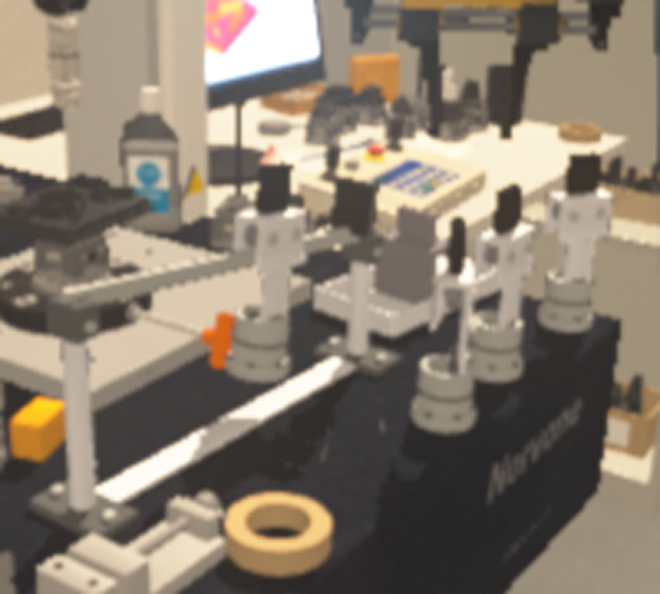

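View pics/top11.png

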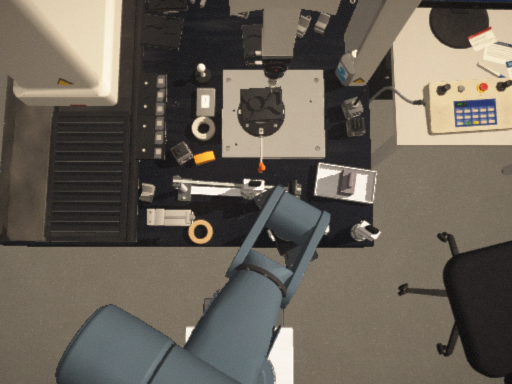

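move_arm:
  rows:
    - [0.5, -0.002, 0.004, 0.02, -0.5, -0.4, 0]
    - [0.5, -0.002, 0.004, 0.045, -0.5, -0.4, 0]
    - [0.5, -0.002, 0.004, 0.07, -0.5, -0.4, 0]
    - [0.5, -0.002, 0.004, 0.088, -0.5, -0.4, 0]
    - [0.5, -0.002, 0.004, 0.098, -0.5, -0.4, 0]
    - [0.6, -0.002, 0.004, 0.105, -0.5, -0.4, 0]
    - [0.8, -0.002, 0.004, 0.105, -0.5, -0.4, 0]
    - [1, -0.002, 0.004, 0.105, -0.5, -0.4, 0]
    - [1, -0.002, 0.004, 0.105, -0.5, -0.4, 0]
    - [1, -0.002, 0.004, 0.105, -0.5, -0.4, 0]
  newtons: 30

```text
time_s: 19.6
position: [0.4339, -0.1123, 0.1459]
tcp_rot: [0.003, 0.527, 0.85, 0.0]
contact_force: [-1.3, -1.1, 0.2]
width: 0.0182
```

move_arm:
  rows:
    - [1, 0, 0, 0, 0, 0, 0]
    - [1, 0, 0, 0, 0, 0, 0]
    - [1, 0, 0, 0, 0, 0, 0]
    - [1, 0, 0, 0, 0, 0, 0]
    - [1, 0, 0, -0.005, 0, 0, 0]
    - [1, 0, 0, -0.015, 0, 0, 0]
    - [1, 0, 0, -0.03, 0, 0, 0]
    - [1, 0, 0, -0.05, 0, 0, 0]
    - [1, 0, 0, -0.07, 0, 0, 0]
    - [1, 0, 0, -0.09, 0, 0, 0]

```text
time_s: 20.43
position: [0.4325, -0.1117, 0.2358]
tcp_rot: [0.002, 0.527, 0.85, 0.0]
contact_force: [-0.6, 0.3, -2.9]
width: 0.0121
```

```bash
python3 - <<'E'
from plan import *
plan(.475,.114,.234,-2.7,7)
snap("scene","scene12")
a=cv2.imread("pics/scene12.png")[100:280,180:380];cv2.imwrite("pics/s12.png",cv2.resize(a,None,fx=3.3,fy=3.3,interpolation=cv2.INTER_CUBIC))
E
```

```text
t 20.43 at [ 0.4325 -0.1117  0.2358] w 0.0121 F [-0.6  0.3 -2.9]
shift [0.1833 0.1383 0.0016] turn [-1.63  6.95 29.04]
```

View pics/s12.png

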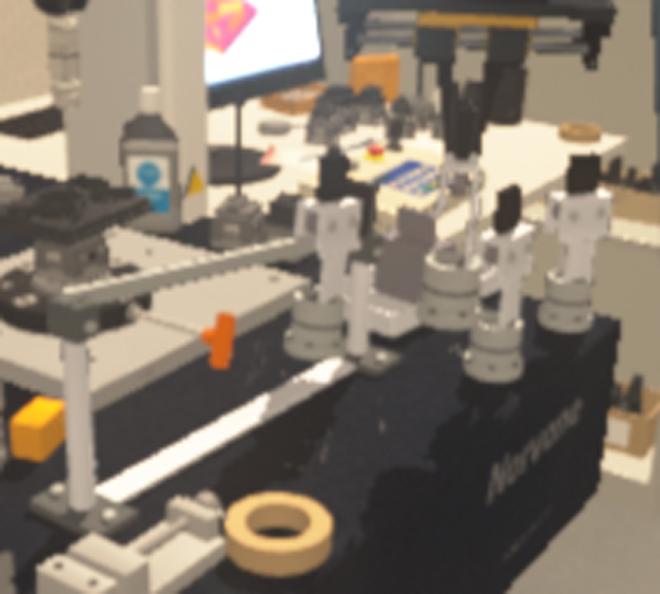

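move_arm:
  rows:
    - [1, 0.018, 0.01, 0, -0.2, 0.7, 3]
    - [1, 0.037, 0.024, 0, -0.3, 1.4, 6]
    - [1, 0.056, 0.038, 0, -0.5, 2.1, 9]
    - [1, 0.075, 0.052, 0, -0.7, 2.8, 12]
    - [1, 0.094, 0.067, 0, -0.8, 3.5, 15]
    - [1, 0.113, 0.082, 0, -1, 4.2, 18]
    - [1, 0.133, 0.098, 0, -1.2, 5, 21]
    - [1, 0.152, 0.113, 0, -1.4, 5.8, 24]
    - [1, 0.17, 0.127, 0.001, -1.5, 6.5, 27]
    - [1, 0.183, 0.138, 0.001, -1.6, 7, 29]

```text
time_s: 21.32
position: [0.4747, 0.1149, 0.2328]
tcp_rot: [-0.043, 0.722, 0.689, 0.044]
contact_force: [0.1, 0.6, -3.2]
width: 0.012
```

```bash
python3 - <<'E'
from plan import *
plan(.5595,.114,.234,-2.7,7)
snap("scene","scene13");snap("top","top13")
a=cv2.imread("pics/scene13.png")[100:280,180:380];cv2.imwrite("pics/s13.png",cv2.resize(a,None,fx=3.3,fy=3.3,interpolation=cv2.INTER_CUBIC))
E
```

```text
t 21.32 at [0.4747 0.1149 0.2328] w 0.012 F [ 0.1  0.6 -3.2]
shift [ 0.0033  0.0847 -0.0009] turn [-0.08 -0.04 -0.05]
```

View pics/s13.png

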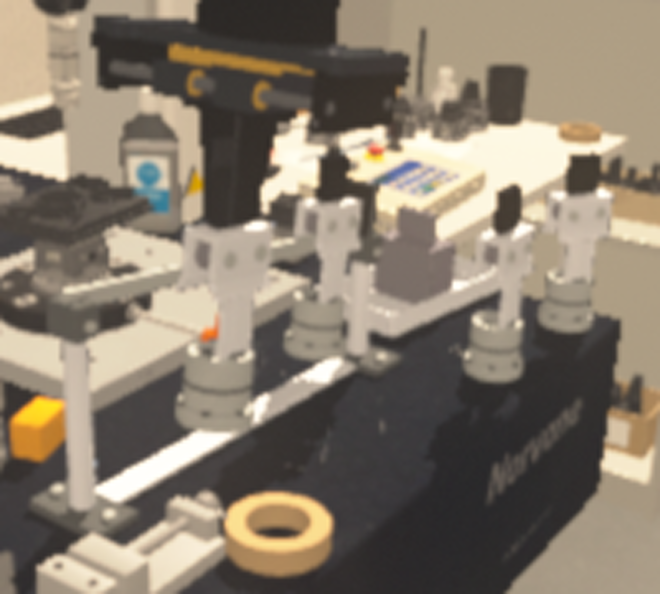

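View pics/top13.png

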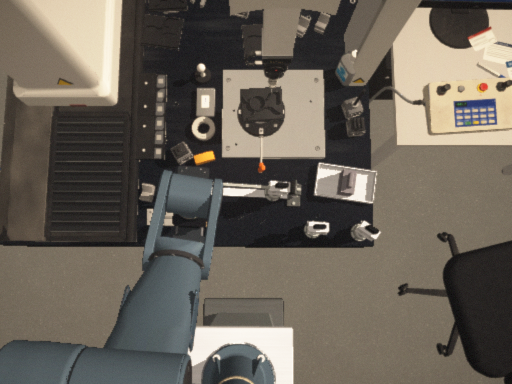

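A rests against the stop, at (281,188) in the top view. Sliding B onto the bar.

move_arm:
  rows:
    - [1, 0.003, 0.013, -0.001, 0, 0, 0]
    - [1, 0.003, 0.026, -0.001, 0, 0, 0]
    - [1, 0.003, 0.039, -0.001, 0, 0, 0]
    - [1, 0.003, 0.05, -0.001, 0, 0, 0]
    - [1, 0.003, 0.06, -0.001, 0, 0, 0]
    - [1, 0.003, 0.07, -0.001, 0, 0, 0]
    - [1, 0.003, 0.078, -0.001, 0, 0, 0]
    - [1, 0.003, 0.084, -0.001, 0, 0, 0]
    - [1, 0.003, 0.084, -0.001, 0, 0, 0]
    - [1, 0.003, 0.084, -0.001, 0, 0, 0]

```text
time_s: 22.25
position: [0.5591, 0.1122, 0.235]
tcp_rot: [-0.042, 0.722, 0.689, 0.044]
contact_force: [-0.1, -0.2, -3.7]
width: 0.0118
```

```bash
python3 - <<'E'
from plan import *
plan(.5595,.114,.206,-2.7,7)
snap("scene","scene14")
a=cv2.imread("pics/scene14.png")[130:250,180:300];cv2.imwrite("pics/s14.png",cv2.resize(a,None,fx=4,fy=4,interpolation=cv2.INTER_CUBIC))
E
```

```text
t 22.25 at [0.5591 0.1122 0.235 ] w 0.0118 F [-0.1 -0.2 -3.7]
shift [-0.0017  0.0003  0.029 ] turn [-0.04  0.01  0.05]
```

View pics/s14.png

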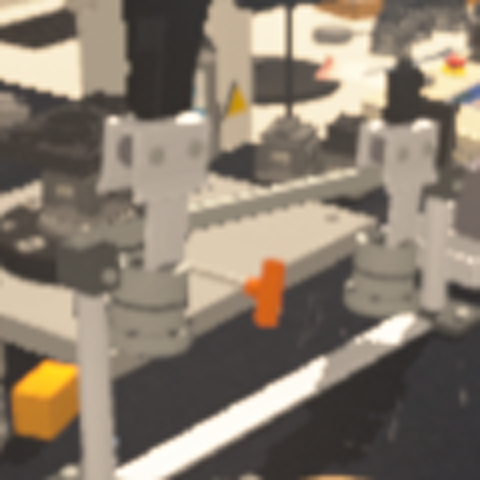

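move_arm:
  rows:
    - [1, -0.001, 0, 0.005, 0, 0, 0]
    - [1, -0.001, 0, 0.01, 0, 0, 0]
    - [1, -0.001, 0, 0.015, 0, 0, 0]
    - [1, -0.001, 0, 0.019, 0, 0, 0]
    - [1, -0.002, 0, 0.022, 0, 0, 0]
    - [1, -0.002, 0, 0.025, 0, 0, 0]
    - [1, -0.002, 0, 0.027, 0, 0, 0]
    - [1, -0.002, 0, 0.029, 0, 0, 0]
    - [1, -0.002, 0, 0.0295, 0, 0, 0]
    - [1, -0.002, 0, 0.0295, 0, 0, 0]

```text
time_s: 23.13
position: [0.5594, 0.1138, 0.2057]
tcp_rot: [-0.042, 0.722, 0.689, 0.044]
contact_force: [0.1, 0.1, -2.9]
width: 0.0118
```

move_arm:
  rows:
    - [1, 0, 0, 0.0005, 0, 0, 0]
    - [1, 0, 0, 0.001, 0, 0, 0]
    - [1, 0, 0, 0.0015, 0, 0, 0]
    - [1, 0, 0, 0.002, 0, 0, 0]
    - [1, 0, 0, 0.002, 0, 0, 0]
    - [1, 0, 0, 0.002, 0, 0, 0]
    - [1, 0, 0, 0.002, 0, 0, 0]
    - [1, 0, 0, 0.002, 0, 0, 0]
    - [1, 0, 0, 0.002, 0, 0, 0]
    - [1, 0, 0, 0.002, 0, 0, 0]

```text
time_s: 23.97
position: [0.5597, 0.1139, 0.2053]
tcp_rot: [-0.041, 0.722, 0.689, 0.045]
contact_force: [-2.9, -0.2, 5.5]
width: 0.0115
```

move_arm:
  rows:
    - [0.5, 0, 0, 0, 0, 0, 0]
    - [0.5, 0, 0, 0, 0, 0, 0]
    - [0.5, 0, 0, 0, 0, 0, 0]
    - [0.5, 0, 0, 0, 0, 0, 0]
    - [0.5, 0, 0, 0, 0, 0, 0]
    - [0.5, 0, 0, 0, 0, 0, 0]
    - [0.5, 0, 0, 0, 0, 0, 0]
    - [0.5, 0, 0, -0.03, 0, 0, 0]
    - [0.5, 0, 0, -0.06, 0, 0, 0]
    - [0.5, 0, 0, -0.08, 0, 0, 0]

```text
time_s: 24.8
position: [0.5597, 0.1042, 0.2853]
tcp_rot: [-0.041, 0.722, 0.689, 0.045]
contact_force: [1.4, 0.6, 0.3]
width: 0.0437
```

```bash
python3 - <<'E'
from plan import *
plan(.44,-.1,.32,2)
snap("scene","scene15");snap("top","top15")
a=cv2.imread("pics/scene15.png")[100:280,180:380];cv2.imwrite("pics/s15.png",cv2.resize(a,None,fx=3.3,fy=3.3,interpolation=cv2.INTER_CUBIC))
E
```

```text
t 24.8 at [0.5597 0.1042 0.2853] w 0.0437 F [1.4 0.6 0.3]
shift [-0.2037 -0.1101 -0.0603] turn [ 0.43 -6.98 -4.63]
```

View pics/s15.png

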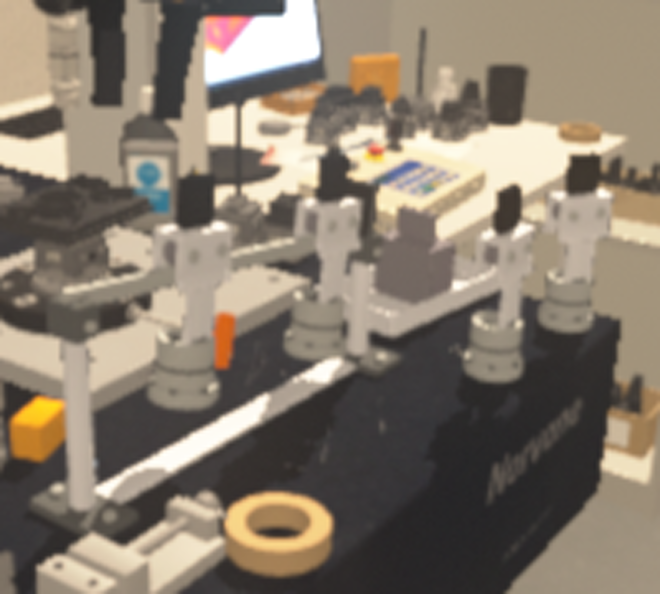

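```bash
cat > look.py <<'E'
from ov import *
import sys
def look(tag,jobs):
    snap("top",tag+"t"); mt=bot.masks_of("hanger_1","top"); snap("scene",tag+"s"); ms=bot.masks_of("hanger_1","scene")
    ims=[]
    for nm,g in jobs:
        obs={}
        for n,M in(("top",mt),("scene",ms)):
            e=sil(n,pose(HANG,g[0],g[1],np.radians(g[2])))
            b=max(M,key=lambda d:(np.array(d["pixels"])&e).sum(),default=None)
            if b is not None and (np.array(b["pixels"])&e).sum()>30: obs[n]=np.array(b["pixels"])
        b=fit(HANG,obs,g[:2],yaws=[g[2]-20,g[2],g[2]+20])
        for f,v in b[:2]: print(nm,list(obs),round(f,3),v[:2].round(4),np.degrees(v[2]).round(1))
        v=b[0][1]
        for n in obs:
            c=proj(n,[[v[0],v[1],.09]])[0].astype(int); w=(int(c[0])-28,int(c[1])-30,56,60)
            ov(n,tag+n[0],[(HANG,v,0)],w,6 if n=="top" else 6,"tmp"); a=cv2.imread("pics/tmp.png"); ims.append(cv2.resize(a,(600,300)))
    if len(ims)>2: 
        r=[np.hstack(ims[i:i+2]) for i in(0,2)] if len(ims)==4 else [np.vstack(ims)]
        o=np.vstack(r)
    else: o=np.vstack(ims)
    s=min(1,800/o.shape[1],600/o.shape[0]); cv2.imwrite(f"pics/{tag}.png",cv2.resize(o,None,fx=s,fy=s))
E
python3 - <<'E'
from look import *
look("L1",[("C",(.4415,-.224,2)),("D",(.431,-.3615,-28))])
E
```

```text
C ['top', 'scene'] 0.289 [ 0.4403 -0.2232] 7.9
C ['top', 'scene'] 0.29 [ 0.4413 -0.2232] 9.7
D ['top', 'scene'] 0.398 [ 0.4338 -0.362 ] -11.7
D ['top', 'scene'] 0.399 [ 0.4332 -0.3619] -11.5
```

View pics/L1.png

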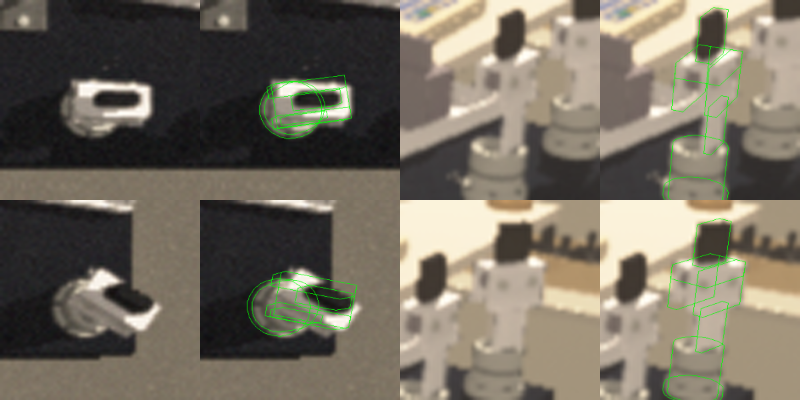

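```bash
cat > cmp.py <<'E'
from ov import *
def cmp(out,tag,groups):
    rows=[]
    for vs in groups:
        for n in("top","scene"):
            v=vs[0]; c=proj(n,[[v[0],v[1],.09]])[0].astype(int); w=(int(c[0])-26,int(c[1])-26,52,52)
            ov(n,tag+n[0],[(HANG,(a,b,np.radians(t)),0) for a,b,t in vs],w,5,"tmp"); rows.append(cv2.imread("pics/tmp.png"))
    o=np.vstack([np.hstack(rows[i:i+2]) if 0 else rows[i] for i in range(len(rows))])
    s=min(1,800/o.shape[1],600/o.shape[0]); cv2.imwrite(f"pics/{out}.png",cv2.resize(o,None,fx=s,fy=s))
E
python3 - <<'E'
from cmp import *
cmp("C1","L1",[[(.4408,-.2232,-2),(.4408,-.2232,3)]])
cmp("D1","L1",[[(.432,-.3625,-24),(.432,-.3625,-30)]])
a=cv2.imread("pics/C1.png");b=cv2.imread("pics/D1.png"); o=np.hstack([a,b]); s=800/o.shape[1]; print(o.shape)
E
```

```text
(520, 1560, 3)
```

View pics/C1.png

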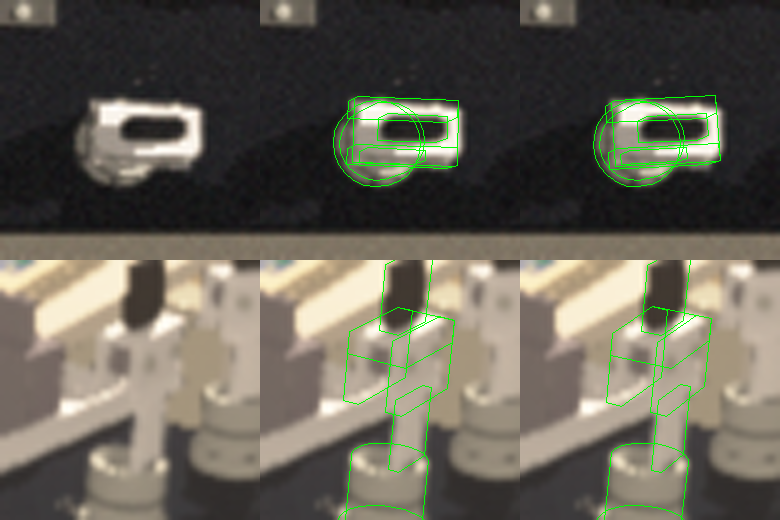

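View pics/D1.png

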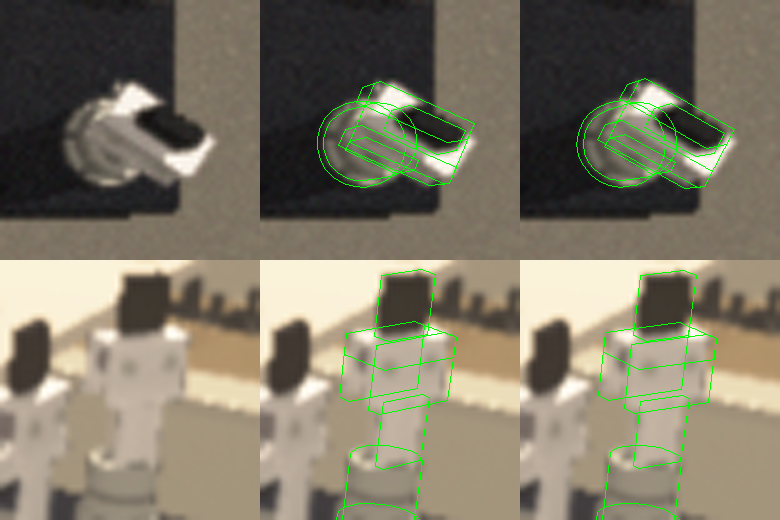

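```bash
python3 plan.py .4405 -.2235 .25 -2.5
```

```text
t 25.1 at [0.5579 0.1045 0.2818] w 0.0432 F [-0.7 -0.4 -1.3]
shift [-0.3345 -0.1021 -0.0087] turn [-0.14 -7.   -0.15]
```

move_arm:
  rows:
    - [0.5, -0.005, -0.03, -0.025, 0, -0.5, 0]
    - [0.5, -0.03, -0.06, -0.03, 0, -1, 0]
    - [0.5, -0.065, -0.08, -0.035, 0, -1.5, 0]
    - [0.5, -0.105, -0.1, -0.035, 0, -2, 0]
    - [0.5, -0.145, -0.102, -0.03, 0, -3, 0]
    - [0.5, -0.185, -0.102, -0.025, 0, -4, 0]
    - [0.5, -0.225, -0.102, -0.02, 0, -5, 0]
    - [0.5, -0.265, -0.102, -0.015, 0, -6, 0]
    - [0.5, -0.3, -0.102, -0.01, -0.1, -7, 0]
    - [0.5, -0.334, -0.102, -0.009, -0.1, -7, 0]

```text
time_s: 25.93
position: [0.44, -0.2235, 0.2489]
tcp_rot: [-0.002, 0.723, 0.691, 0.0]
contact_force: [0.4, 0.3, -0.2]
width: 0.0434
```

```bash
python3 - <<'E'
from plan import *
plan(.4405,-.2235,.145,-2.5)
snap("scene","scene16");snap("top","top16")
a=cv2.imread("pics/scene16.png")[100:280,180:380];cv2.imwrite("pics/s16.png",cv2.resize(a,None,fx=3.3,fy=3.3,interpolation=cv2.INTER_CUBIC))
E
```

```text
t 25.93 at [ 0.44   -0.2235  0.2489] w 0.0434 F [ 0.4  0.3 -0.2]
shift [-0.0002  0.0007  0.1039] turn [-0.12 -0.16 -0.16]
```

View pics/s16.png

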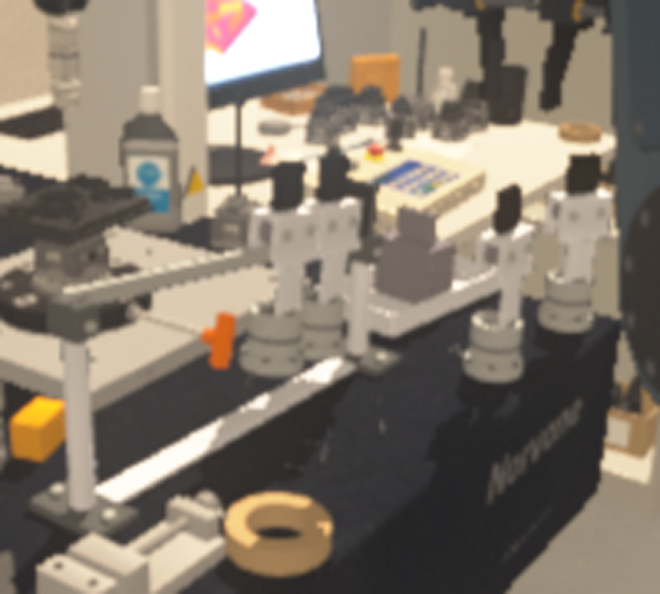

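B has almost reached A and C is still in place. Grasping C.

move_arm:
  rows:
    - [0.5, 0, 0.001, 0.02, 0, 0, 0]
    - [0.5, 0, 0.001, 0.045, 0, 0, 0]
    - [0.5, 0, 0.001, 0.07, 0, 0, 0]
    - [0.5, 0, 0.001, 0.088, 0, 0, 0]
    - [0.5, 0, 0.001, 0.098, 0, 0, 0]
    - [0.6, 0, 0.001, 0.105, 0, 0, 0]
    - [0.8, 0, 0.001, 0.105, 0, 0, 0]
    - [1, 0, 0.001, 0.105, 0, 0, 0]
    - [1, 0, 0.001, 0.105, 0, 0, 0]
    - [1, 0, 0.001, 0.105, 0, 0, 0]
  newtons: 30

```text
time_s: 26.87
position: [0.4434, -0.2234, 0.1472]
tcp_rot: [0.002, 0.723, 0.691, 0.001]
contact_force: [0.7, 0.2, -0.1]
width: 0.018
```

move_arm:
  rows:
    - [1, 0, 0, 0, 0, 0, 0]
    - [1, 0, 0, 0, 0, 0, 0]
    - [1, 0, 0, 0, 0, 0, 0]
    - [1, 0, 0, 0, 0, 0, 0]
    - [1, 0, 0, -0.005, 0, 0, 0]
    - [1, 0, 0, -0.015, 0, 0, 0]
    - [1, 0, 0, -0.03, 0, 0, 0]
    - [1, 0, 0, -0.05, 0, 0, 0]
    - [1, 0, 0, -0.07, 0, 0, 0]
    - [1, 0, 0, -0.09, 0, 0, 0]

```text
time_s: 27.7
position: [0.4422, -0.2227, 0.2368]
tcp_rot: [-0.0, 0.723, 0.69, 0.001]
contact_force: [-0.3, 0.5, -4.5]
width: 0.0117
```

```bash
python3 - <<'E'
from plan import *
plan(.475,.114,.234,-2.7,7)
snap("scene","scene17");snap("top","top17")
a=cv2.imread("pics/scene17.png")[100:280,180:380];cv2.imwrite("pics/s17.png",cv2.resize(a,None,fx=3.3,fy=3.3,interpolation=cv2.INTER_CUBIC))
E
```

```text
t 27.7 at [ 0.4422 -0.2227  0.2368] w 0.0117 F [-0.3  0.5 -4.5]
shift [0.3379 0.0171 0.0032] turn [0.04 6.93 0.04]
```

View pics/s17.png

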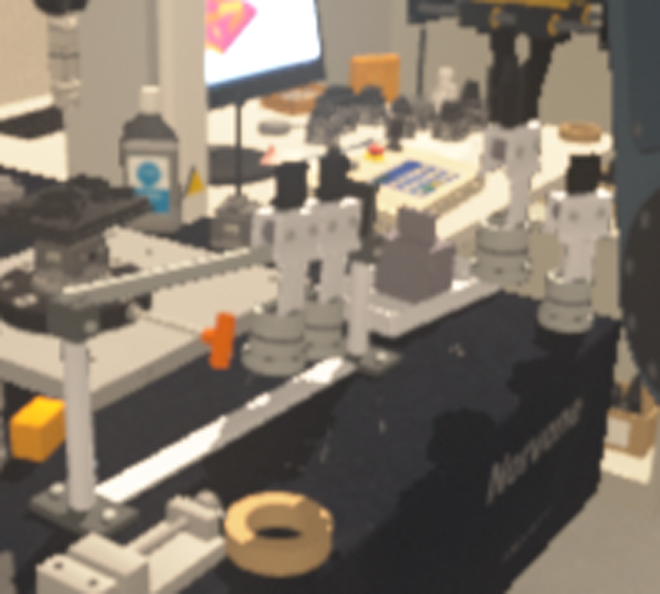

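move_arm:
  rows:
    - [1, 0.03, 0, 0, 0, 0.5, 0]
    - [1, 0.065, 0, 0, 0, 1, 0]
    - [1, 0.1, 0, 0, 0, 1.5, 0]
    - [1, 0.135, 0, 0, 0, 2.5, 0]
    - [1, 0.17, 0.002, 0.001, 0, 3.5, 0]
    - [1, 0.205, 0.005, 0.001, 0, 4.5, 0]
    - [1, 0.24, 0.008, 0.002, 0, 5.5, 0]
    - [1, 0.275, 0.011, 0.002, 0, 6.5, 0]
    - [1, 0.308, 0.014, 0.003, 0, 6.9, 0]
    - [1, 0.338, 0.017, 0.003, 0, 6.9, 0]

```text
time_s: 28.63
position: [0.4741, 0.1153, 0.2317]
tcp_rot: [-0.042, 0.722, 0.689, 0.043]
contact_force: [0.4, -0.9, -3.6]
width: 0.0117
```

```bash
python3 - <<'E'
from plan import *
plan(.5595,.114,.236,-2.7,7)
snap("scene","scene18");snap("top","top18")
a=cv2.imread("pics/scene18.png")[100:280,180:380];cv2.imwrite("pics/s18.png",cv2.resize(a,None,fx=3.3,fy=3.3,interpolation=cv2.INTER_CUBIC))
a=cv2.imread("pics/top18.png")[160:260,200:400];cv2.imwrite("pics/t18.png",cv2.resize(a,None,fx=4,fy=4,interpolation=cv2.INTER_CUBIC))
E
```

```text
t 28.63 at [0.4741 0.1153 0.2317] w 0.0117 F [ 0.4 -0.9 -3.6]
shift [ 0.0032  0.0854 -0.0041] turn [-0.07  0.09  0.03]
```

View pics/s18.png

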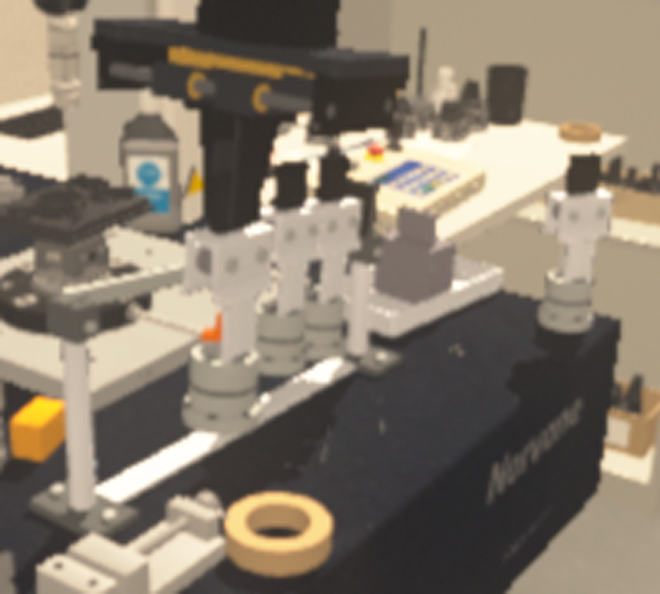

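View pics/t18.png

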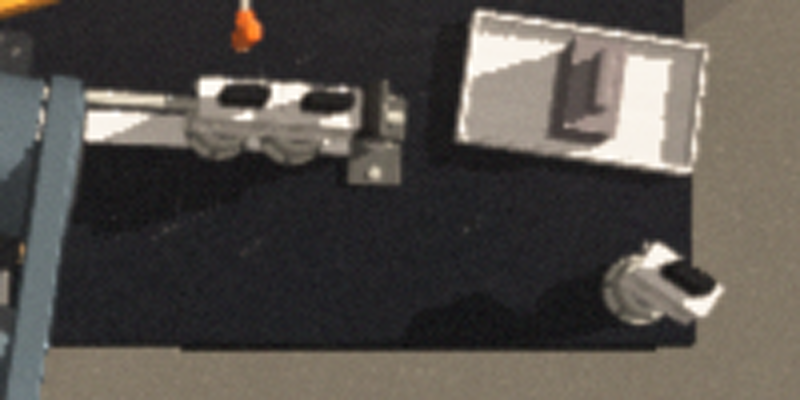

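A and B rest in line against the stop, and the cap is upright in the tray. Sliding C in.

move_arm:
  rows:
    - [1, 0.003, 0.013, -0.004, 0, 0, 0]
    - [1, 0.003, 0.026, -0.004, 0, 0, 0]
    - [1, 0.003, 0.039, -0.004, 0, 0, 0]
    - [1, 0.003, 0.05, -0.004, 0, 0, 0]
    - [1, 0.003, 0.06, -0.004, 0, 0, 0]
    - [1, 0.003, 0.07, -0.004, 0, 0, 0]
    - [1, 0.003, 0.078, -0.004, 0, 0, 0]
    - [1, 0.003, 0.085, -0.004, 0, 0, 0]
    - [1, 0.003, 0.085, -0.004, 0, 0, 0]
    - [1, 0.003, 0.085, -0.004, 0, 0, 0]

```text
time_s: 29.57
position: [0.5603, 0.1121, 0.2376]
tcp_rot: [-0.041, 0.722, 0.689, 0.044]
contact_force: [0.7, -0.2, -3.8]
width: 0.0118
```

```bash
python3 - <<'E'
from plan import *
plan(.5595,.114,.208,-2.7,7)
snap("scene","scene19")
a=cv2.imread("pics/scene19.png")[130:250,180:300];cv2.imwrite("pics/s19.png",cv2.resize(a,None,fx=4,fy=4,interpolation=cv2.INTER_CUBIC))
E
```

```text
t 29.57 at [0.5603 0.1121 0.2376] w 0.0118 F [ 0.7 -0.2 -3.8]
shift [-0.0017 -0.0009  0.0296] turn [0.06 0.11 0.05]
```

View pics/s19.png

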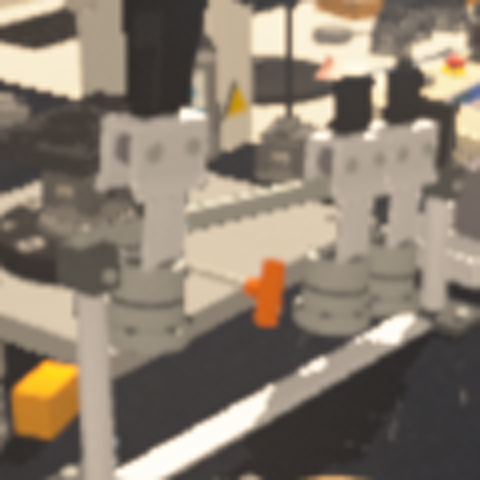

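move_arm:
  rows:
    - [1, -0.001, -0.001, 0.005, 0, 0, 0]
    - [1, -0.001, -0.001, 0.01, 0, 0, 0]
    - [1, -0.001, -0.001, 0.015, 0, 0, 0]
    - [1, -0.001, -0.001, 0.019, 0, 0, 0]
    - [1, -0.002, -0.001, 0.022, 0, 0, 0]
    - [1, -0.002, -0.001, 0.025, 0, 0, 0]
    - [1, -0.002, -0.001, 0.027, 0, 0, 0]
    - [1, -0.002, -0.001, 0.029, 0, 0, 0]
    - [1, -0.002, -0.001, 0.03, 0, 0, 0]
    - [1, -0.002, -0.001, 0.03, 0, 0, 0]

```text
time_s: 30.45
position: [0.5595, 0.1139, 0.2077]
tcp_rot: [-0.041, 0.722, 0.689, 0.044]
contact_force: [-0.4, -0.0, -3.4]
width: 0.0117
```

move_arm:
  rows:
    - [1, 0, 0, 0.0005, 0, 0, 0]
    - [1, 0, 0, 0.001, 0, 0, 0]
    - [1, 0, 0, 0.001, 0, 0, 0]
    - [1, 0, 0, 0.001, 0, 0, 0]
    - [1, 0, 0, 0.001, 0, 0, 0]
    - [1, 0, 0, 0.001, 0, 0, 0]
    - [1, 0, 0, 0.001, 0, 0, 0]
    - [1, 0, 0, 0.001, 0, 0, 0]
    - [1, 0, 0, 0.001, 0, 0, 0]
    - [1, 0, 0, 0.001, 0, 0, 0]

```text
time_s: 31.28
position: [0.5596, 0.1139, 0.2069]
tcp_rot: [-0.041, 0.722, 0.689, 0.044]
contact_force: [-0.2, -0.1, -4.2]
width: 0.012
```

move_arm:
  rows:
    - [1, 0, 0, 0.0005, 0, 0, 0]
    - [1, 0, 0, 0.001, 0, 0, 0]
    - [1, 0, 0, 0.0015, 0, 0, 0]
    - [1, 0, 0, 0.0015, 0, 0, 0]
    - [1, 0, 0, 0.0015, 0, 0, 0]
    - [1, 0, 0, 0.0015, 0, 0, 0]
    - [1, 0, 0, 0.0015, 0, 0, 0]
    - [1, 0, 0, 0.0015, 0, 0, 0]
    - [1, 0, 0, 0.0015, 0, 0, 0]
    - [1, 0, 0, 0.0015, 0, 0, 0]

```text
time_s: 32.12
position: [0.5597, 0.114, 0.2067]
tcp_rot: [-0.04, 0.722, 0.689, 0.045]
contact_force: [-2.3, -2.1, 5.9]
width: 0.012
```

Contact. Releasing.

move_arm:
  rows:
    - [0.5, 0, 0, 0, 0, 0, 0]
    - [0.5, 0, 0, 0, 0, 0, 0]
    - [0.5, 0, 0, 0, 0, 0, 0]
    - [0.5, 0, 0, 0, 0, 0, 0]
    - [0.5, 0, 0, 0, 0, 0, 0]
    - [0.5, 0, 0, 0, 0, 0, 0]
    - [0.5, 0, 0, 0, 0, 0, 0]
    - [0.5, 0, 0, -0.03, 0, 0, 0]
    - [0.5, 0, 0, -0.06, 0, 0, 0]
    - [0.5, 0, 0, -0.08, 0, 0, 0]

```text
time_s: 32.95
position: [0.5597, 0.1044, 0.2869]
tcp_rot: [-0.04, 0.722, 0.689, 0.045]
contact_force: [0.5, -0.5, 0.0]
width: 0.0431
```

```bash
python3 - <<'E'
from plan import *
from cmp import *
plan(.431,-.3622,.26,-31)
snap("scene","L2s");snap("top","L2t")
cmp("D2","L2",[[(.431,-.3622,-31)]])
a=cv2.imread("pics/L2s.png")[100:280,180:380];a=cv2.resize(a,None,fx=2.4,fy=2.4,interpolation=cv2.INTER_CUBIC)
b=cv2.resize(cv2.imread("pics/D2.png"),(320,432)); cv2.imwrite("pics/s20.png",np.hstack([a,b[:a.shape[0]]])[:, :800])
E
```

```text
t 32.95 at [0.5597 0.1044 0.2869] w 0.0431 F [ 0.5 -0.5  0. ]
shift [-0.4718 -0.107  -0.0304] turn [-1.47 -6.82 28.32]
```

View pics/s20.png

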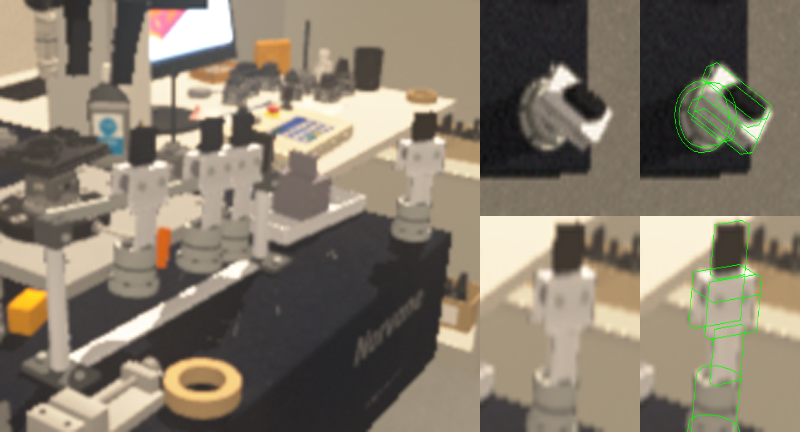

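move_arm:
  rows:
    - [0.5, -0.01, -0.03, -0.02, 0, -0.5, 2]
    - [0.5, -0.04, -0.05, -0.035, 0, -1, 4]
    - [0.5, -0.08, -0.06, -0.04, -0.3, -1.5, 7]
    - [0.5, -0.12, -0.07, -0.04, -0.5, -2, 10]
    - [0.5, -0.16, -0.08, -0.04, -0.7, -3, 13]
    - [0.5, -0.2, -0.085, -0.04, -0.9, -4, 16]
    - [0.5, -0.24, -0.09, -0.035, -1, -5, 19]
    - [0.5, -0.28, -0.095, -0.035, -1.2, -6, 22]
    - [0.5, -0.32, -0.1, -0.03, -1.4, -6.8, 25]
    - [0.5, -0.36, -0.105, -0.03, -1.5, -6.8, 28]

```text
time_s: 33.88
position: [0.4359, -0.2516, 0.2693]
tcp_rot: [-0.002, 0.869, 0.494, -0.001]
contact_force: [0.8, -0.0, 0.4]
width: 0.0434
```

```bash
python3 plan.py .431 -.3622 .25 -31
```

```text
t 33.88 at [ 0.4359 -0.2516  0.2693] w 0.0434 F [ 0.8 -0.   0.4]
shift [-0.0975  0.0525  0.0191] turn [-0.24 -0.01  0.21]
```

move_arm:
  rows:
    - [0.5, -0.03, 0.016, 0.005, 0, 0, 0]
    - [0.5, -0.06, 0.032, 0.01, 0, 0, 0]
    - [0.5, -0.085, 0.045, 0.015, 0, 0, 0]
    - [0.5, -0.0975, 0.0525, 0.019, -0.2, 0, 0]
    - [0.5, -0.0975, 0.0525, 0.019, -0.2, 0, 0]
    - [0.5, -0.0975, 0.0525, 0.019, -0.2, 0, 0]
    - [0.5, -0.0975, 0.0525, 0.019, -0.2, 0, 0]
    - [0.5, -0.0975, 0.0525, 0.019, -0.2, 0, 0]
    - [0.5, -0.0975, 0.0525, 0.019, -0.2, 0, 0]
    - [0.5, -0.0975, 0.0525, 0.019, -0.2, 0, 0]

```text
time_s: 34.72
position: [0.4331, -0.3606, 0.2526]
tcp_rot: [0.001, 0.869, 0.496, 0.0]
contact_force: [-0.7, -0.4, -0.0]
width: 0.0436
```

```bash
python3 - <<'E'
from plan import *
plan(.431,-.3622,.144,-31)
snap("scene","scene21")
a=cv2.imread("pics/scene21.png")[90:270,180:400];cv2.imwrite("pics/s21.png",cv2.resize(a,None,fx=3.3,fy=3.3,interpolation=cv2.INTER_CUBIC))
E
```

```text
t 34.72 at [ 0.4331 -0.3606  0.2526] w 0.0436 F [-0.7 -0.4 -0. ]
shift [-0.0024 -0.0013  0.1086] turn [0.16 0.03 0.41]
```

View pics/s21.png

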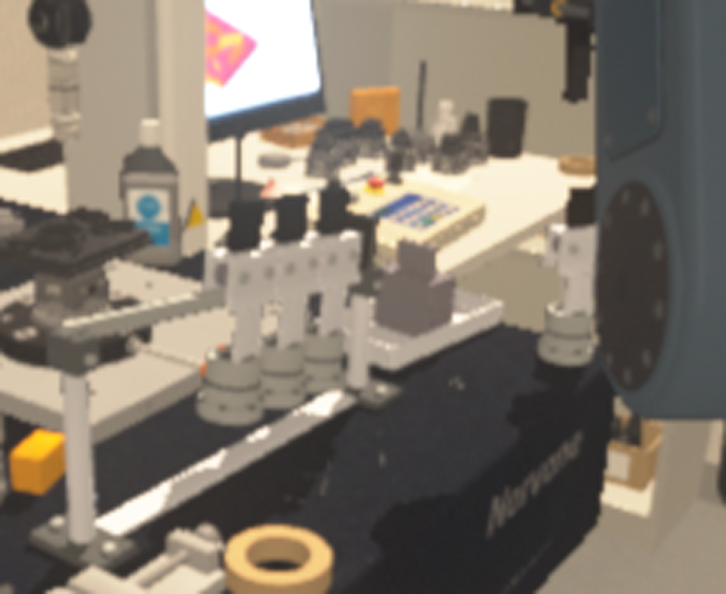

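All three hang in line, and D has not moved. Grasping D.

move_arm:
  rows:
    - [0.5, -0.002, -0.001, 0.02, 0, 0, 0.4]
    - [0.5, -0.002, -0.001, 0.045, 0, 0, 0.4]
    - [0.5, -0.002, -0.001, 0.07, 0, 0, 0.4]
    - [0.5, -0.002, -0.001, 0.09, 0, 0, 0.4]
    - [0.5, -0.002, -0.001, 0.1, 0, 0, 0.4]
    - [0.6, -0.002, -0.001, 0.108, 0, 0, 0.4]
    - [0.8, -0.002, -0.001, 0.108, 0, 0, 0.4]
    - [1, -0.002, -0.001, 0.108, 0, 0, 0.4]
    - [1, -0.002, -0.001, 0.108, 0, 0, 0.4]
    - [1, -0.002, -0.001, 0.108, 0, 0, 0.4]
  newtons: 30

```text
time_s: 35.6
position: [0.4317, -0.3639, 0.1454]
tcp_rot: [0.002, 0.871, 0.492, 0.001]
contact_force: [-0.5, -0.7, -1.2]
width: 0.0184
```

move_arm:
  rows:
    - [1, 0, 0, 0, 0, 0, 0]
    - [1, 0, 0, 0, 0, 0, 0]
    - [1, 0, 0, 0, 0, 0, 0]
    - [1, 0, 0, 0, 0, 0, 0]
    - [1, 0, 0, -0.005, 0, 0, 0]
    - [1, 0, 0, -0.015, 0, 0, 0]
    - [1, 0, 0, -0.03, 0, 0, 0]
    - [1, 0, 0, -0.05, 0, 0, 0]
    - [1, 0, 0, -0.07, 0, 0, 0]
    - [1, 0, 0, -0.09, 0, 0, 0]

```text
time_s: 36.43
position: [0.43, -0.3623, 0.2346]
tcp_rot: [-0.0, 0.871, 0.492, -0.0]
contact_force: [0.0, -0.4, -3.4]
width: 0.012
```

```bash
python3 - <<'E'
from plan import *
plan(.47,.114,.234,-2.7,7)
snap("scene","scene22")
a=cv2.imread("pics/scene22.png")[90:270,180:400];cv2.imwrite("pics/s22.png",cv2.resize(a,None,fx=3.3,fy=3.3,interpolation=cv2.INTER_CUBIC))
E
```

```text
t 36.43 at [ 0.43   -0.3623  0.2346] w 0.012 F [ 0.  -0.4 -3.4]
shift [ 0.4286 -0.2116  0.0007] turn [  1.71   6.84 -28.34]
```

View pics/s22.png

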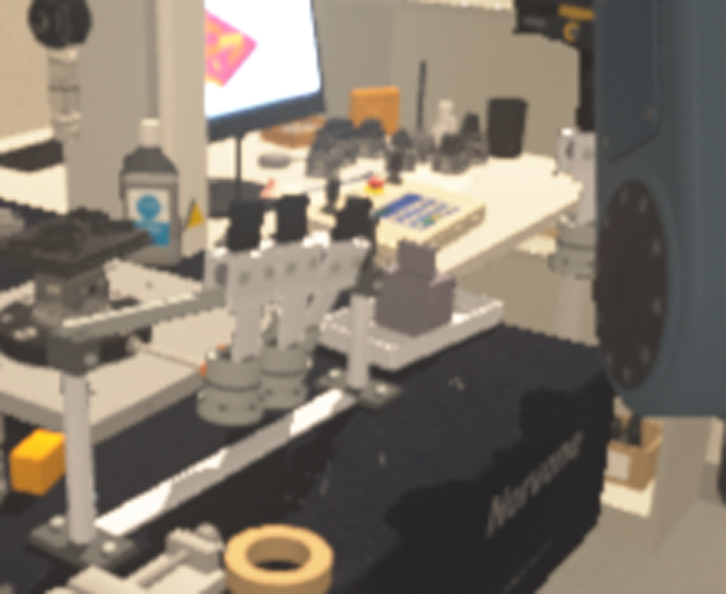

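Hanger A, next to the stop, now looks tilted and may have been knocked. I'll hold and look again.

move_arm:
  rows:
    - [1, 0, 0, 0, 0, 0, 0]
    - [1, 0, 0, 0, 0, 0, 0]
    - [1, 0, 0, 0, 0, 0, 0]
    - [1, 0, 0, 0, 0, 0, 0]
    - [1, 0, 0, 0, 0, 0, 0]
    - [1, 0, 0, 0, 0, 0, 0]
    - [1, 0, 0, 0, 0, 0, 0]
    - [1, 0, 0, 0, 0, 0, 0]
    - [1, 0, 0, 0, 0, 0, 0]
    - [1, 0, 0, 0, 0, 0, 0]

```text
time_s: 37.32
position: [0.4309, -0.3631, 0.2341]
tcp_rot: [0.001, 0.871, 0.492, 0.0]
contact_force: [-0.4, 0.2, -3.6]
width: 0.0118
```

```bash
python3 - <<'E'
from plan import *
snap("scene","scene23");snap("top","top23")
a=cv2.imread("pics/scene23.png")[130:250,220:340];a=cv2.resize(a,None,fx=4,fy=4,interpolation=cv2.INTER_CUBIC)
b=cv2.imread("pics/top23.png")[160:220,240:320];b=cv2.resize(b,(320,240),interpolation=cv2.INTER_CUBIC)
cv2.imwrite("pics/s23.png",np.hstack([a,cv2.copyMakeBorder(b,0,240,0,0,0)]))
E
```

```text
(no output)
```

View pics/s23.png

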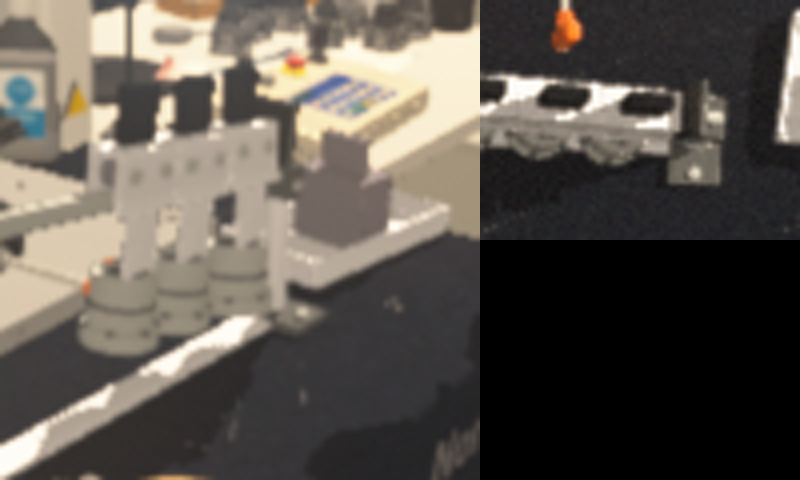

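It was knocked and has swung back, so all three are nested again. Checking that the rail itself did not shift.

```bash
python3 - <<'E'
from rail import *
v=(.554,.0026,np.radians(-2.7))
ov("top","top23",[(RAIL,v,0)],(165,165,150,50),5.3,"a"); a=cv2.imread("pics/a.png"); w=a.shape[1]//2
ov("scene","scene23",[(RAIL,v,0)],(175,160,150,60),5.3,"a"); b=cv2.imread("pics/a.png")
cv2.imwrite("pics/r23.png",np.vstack([a[:,w:],b[:,w:]])[:600])
E
python3 plan.py .47 .114 .234 -2.7 7
```

```text
t 37.42 at [ 0.4309 -0.3631  0.2342] w 0.0117 F [ 0.7  0.7 -4.2]
shift [ 0.4288 -0.2127 -0.0006] turn [  1.86   6.92 -28.33]
```

View pics/r23.png

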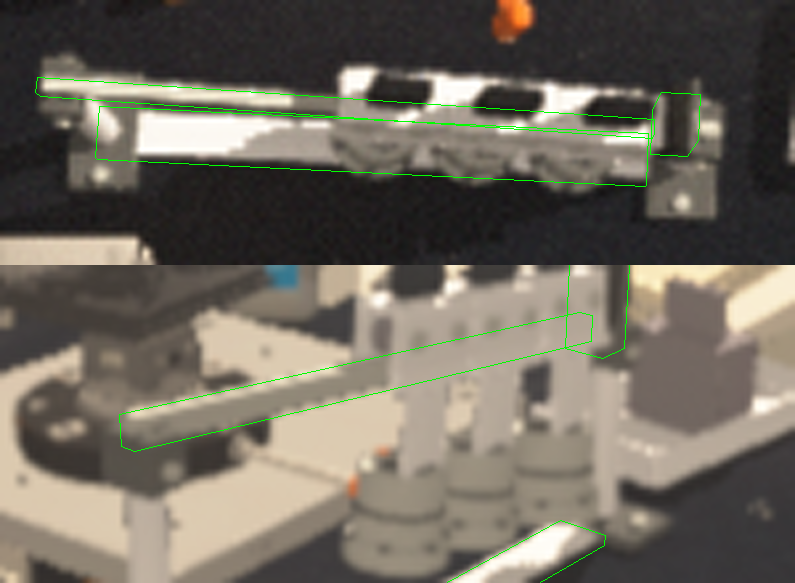

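move_arm:
  rows:
    - [1, 0.03, -0.018, 0, 0.1, 0.6, -2.8]
    - [1, 0.065, -0.036, 0, 0.3, 1.2, -5.6]
    - [1, 0.1, -0.054, 0, 0.5, 1.9, -8.4]
    - [1, 0.135, -0.072, 0, 0.7, 2.6, -11]
    - [1, 0.17, -0.09, 0, 0.9, 3.4, -14]
    - [1, 0.205, -0.107, 0, 1, 4, -17]
    - [1, 0.24, -0.124, 0, 1.2, 4.8, -20]
    - [1, 0.275, -0.141, 0, 1.4, 5.5, -23]
    - [1, 0.31, -0.157, 0, 1.6, 6.2, -26]
    - [1, 0.34, -0.17, 0, 1.8, 6.9, -28.3]

```text
time_s: 38.25
position: [0.4605, 0.0183, 0.234]
tcp_rot: [-0.042, 0.721, 0.69, 0.045]
contact_force: [1.0, -0.2, -3.7]
width: 0.0118
```

```bash
python3 plan.py .475 .114 .234 -2.7 7
```

```text
t 38.25 at [0.4605 0.0183 0.234 ] w 0.0118 F [ 1.  -0.2 -3.7]
shift [0.0956 0.0103 0.0118] turn [ 0.06 -0.01  0.15]
```

move_arm:
  rows:
    - [1, 0.03, 0.003, 0.003, 0, 0, 0]
    - [1, 0.06, 0.006, 0.007, 0, 0, 0]
    - [1, 0.085, 0.009, 0.01, 0, 0, 0]
    - [1, 0.0956, 0.01, 0.011, 0, 0, 0.1]
    - [1, 0.0956, 0.01, 0.011, 0, 0, 0.1]
    - [1, 0.0956, 0.01, 0.011, 0, 0, 0.1]
    - [1, 0.0956, 0.01, 0.011, 0, 0, 0.1]
    - [1, 0.0956, 0.01, 0.011, 0, 0, 0.1]
    - [1, 0.0956, 0.01, 0.011, 0, 0, 0.1]
    - [1, 0.0956, 0.01, 0.011, 0, 0, 0.1]

```text
time_s: 39.08
position: [0.4755, 0.1105, 0.2343]
tcp_rot: [-0.042, 0.724, 0.688, 0.044]
contact_force: [0.4, -0.3, -3.1]
width: 0.0118
```

```bash
python3 - <<'E'
from plan import *
plan(.5595,.114,.234,-2.7,7)
snap("scene","scene24")
a=cv2.imread("pics/scene24.png")[100:280,180:380];cv2.imwrite("pics/s24.png",cv2.resize(a,None,fx=3.3,fy=3.3,interpolation=cv2.INTER_CUBIC))
E
```

```text
t 39.08 at [0.4755 0.1105 0.2343] w 0.0118 F [ 0.4 -0.3 -3.1]
shift [0.0077 0.0837 0.0013] turn [ 0.07  0.04 -0.23]
```

View pics/s24.png

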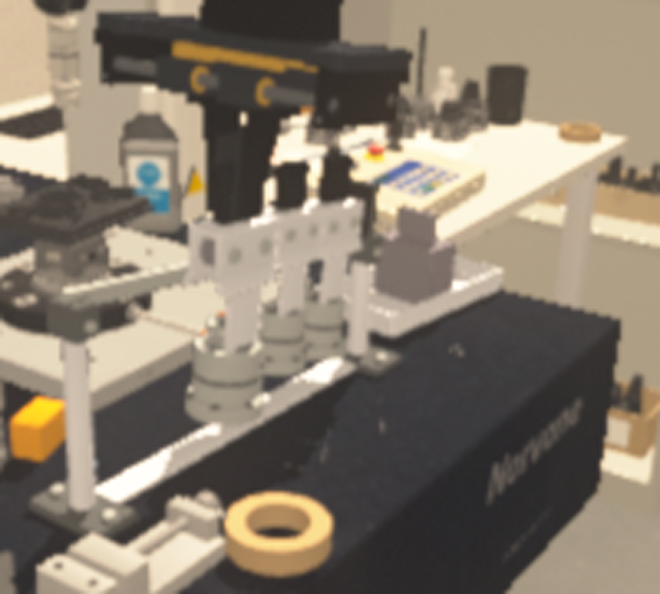

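move_arm:
  rows:
    - [1, 0.004, 0.013, 0, 0, 0, 0]
    - [1, 0.006, 0.026, 0, 0, 0, -0.2]
    - [1, 0.006, 0.039, 0, 0, 0, -0.2]
    - [1, 0.006, 0.05, 0, 0, 0, -0.2]
    - [1, 0.006, 0.06, 0, 0, 0, -0.2]
    - [1, 0.006, 0.07, 0, 0, 0, -0.2]
    - [1, 0.006, 0.078, 0, 0, 0, -0.2]
    - [1, 0.006, 0.084, 0, 0, 0, -0.2]
    - [1, 0.006, 0.084, 0, 0, 0, -0.2]
    - [1, 0.006, 0.084, 0, 0, 0, -0.2]

```text
time_s: 39.97
position: [0.5594, 0.1133, 0.2348]
tcp_rot: [-0.042, 0.722, 0.689, 0.044]
contact_force: [0.1, -0.8, -4.4]
width: 0.0116
```

```bash
python3 - <<'E'
from plan import *
plan(.5595,.114,.2055,-2.7,7)
snap("scene","scene25")
a=cv2.imread("pics/scene25.png")[130:250,180:300];cv2.imwrite("pics/s25.png",cv2.resize(a,None,fx=4,fy=4,interpolation=cv2.INTER_CUBIC))
E
```

```text
t 39.97 at [0.5594 0.1133 0.2348] w 0.0116 F [ 0.1 -0.8 -4.4]
shift [-0.0028  0.0001  0.0292] turn [-0.    0.03  0.06]
```

View pics/s25.png

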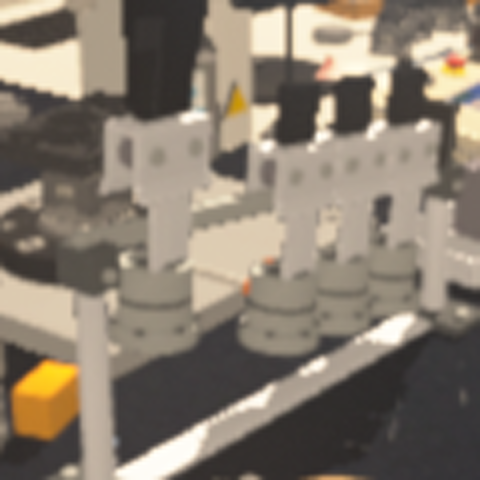

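move_arm:
  rows:
    - [1, -0.001, 0, 0.005, 0, 0, 0]
    - [1, -0.001, 0, 0.01, 0, 0, 0]
    - [1, -0.001, 0, 0.015, 0, 0, 0]
    - [1, -0.001, 0, 0.019, 0, 0, 0]
    - [1, -0.002, 0, 0.022, 0, 0, 0]
    - [1, -0.003, 0, 0.025, 0, 0, 0]
    - [1, -0.003, 0, 0.027, 0, 0, 0]
    - [1, -0.003, 0, 0.029, 0, 0, 0]
    - [1, -0.003, 0, 0.0295, 0, 0, 0]
    - [1, -0.003, 0, 0.0295, 0, 0, 0]

```text
time_s: 40.85
position: [0.5597, 0.1139, 0.2057]
tcp_rot: [-0.042, 0.722, 0.689, 0.044]
contact_force: [-0.6, 0.0, -1.7]
width: 0.0116
```

move_arm:
  rows:
    - [1, 0, 0, 0.0005, 0, 0, 0]
    - [1, 0, 0, 0.001, 0, 0, 0]
    - [1, 0, 0, 0.0015, 0, 0, 0]
    - [1, 0, 0, 0.0015, 0, 0, 0]
    - [1, 0, 0, 0.0015, 0, 0, 0]
    - [1, 0, 0, 0.0015, 0, 0, 0]
    - [1, 0, 0, 0.0015, 0, 0, 0]
    - [1, 0, 0, 0.0015, 0, 0, 0]
    - [1, 0, 0, 0.0015, 0, 0, 0]
    - [1, 0, 0, 0.0015, 0, 0, 0]

```text
time_s: 41.68
position: [0.5598, 0.114, 0.2054]
tcp_rot: [-0.041, 0.722, 0.69, 0.045]
contact_force: [-1.8, -2.2, 6.5]
width: 0.0117
```

move_arm:
  rows:
    - [0.5, 0, 0, 0, 0, 0, 0]
    - [0.5, 0, 0, 0, 0, 0, 0]
    - [0.5, 0, 0, 0, 0, 0, 0]
    - [0.5, 0, 0, 0, 0, 0, 0]
    - [0.5, 0, 0, 0, 0, 0, 0]
    - [0.5, 0, 0, 0, 0, 0, 0]
    - [0.5, 0, 0, 0, 0, 0, 0]
    - [0.5, 0, 0, -0.03, 0, 0, 0]
    - [0.5, 0, 0, -0.06, 0, 0, 0]
    - [0.5, 0, 0, -0.08, 0, 0, 0]

```text
time_s: 42.52
position: [0.5599, 0.1042, 0.2854]
tcp_rot: [-0.041, 0.722, 0.689, 0.045]
contact_force: [0.5, -1.0, 0.1]
width: 0.0433
```

move_arm:
  rows:
    - [0.5, 0, -0.02, -0.02, 0, 0, 0]
    - [0.5, 0, -0.05, -0.03, 0, 0, 0]
    - [0.5, 0, -0.08, -0.03, 0, 0, 0]
    - [0.5, 0, -0.11, -0.03, 0, 0, 0]
    - [0.5, 0, -0.13, -0.03, 0, 0, 0]
    - [0.5, 0, -0.13, -0.03, 0, 0, 0]
    - [0.5, 0, -0.13, -0.03, 0, 0, 0]
    - [0.5, 0, -0.13, -0.03, 0, 0, 0]
    - [0.5, 0, -0.13, -0.03, 0, 0, 0]
    - [0.5, 0, -0.13, -0.03, 0, 0, 0]

```text
time_s: 43.35
position: [0.4303, 0.1066, 0.3129]
tcp_rot: [-0.041, 0.722, 0.689, 0.045]
contact_force: [0.2, 0.2, -0.2]
width: 0.0438
```

move_arm:
  rows:
    - [0.5, 0, 0, 0, 0, 0, 0]
    - [0.5, 0, 0, 0, 0, 0, 0]
    - [0.5, 0, 0, 0, 0, 0, 0]
    - [0.5, 0, 0, 0, 0, 0, 0]
    - [0.5, 0, 0, 0, 0, 0, 0]
    - [0.5, 0, 0, 0, 0, 0, 0]
    - [0.5, 0, 0, 0, 0, 0, 0]
    - [0.5, 0, 0, 0, 0, 0, 0]
    - [0.5, 0, 0, 0, 0, 0, 0]
    - [0.5, 0, 0, 0, 0, 0, 0]

```text
time_s: 44.18
position: [0.4291, 0.1067, 0.313]
tcp_rot: [-0.042, 0.722, 0.689, 0.044]
contact_force: [0.8, 0.4, -0.0]
width: 0.0437
```

```bash
python3 - <<'E'
from plan import *
snap("scene","scene26");snap("top","top26")
a=cv2.imread("pics/scene26.png")[100:280,180:380];cv2.imwrite("pics/s26.png",cv2.resize(a,None,fx=3.3,fy=3.3,interpolation=cv2.INTER_CUBIC))
b=cv2.imread("pics/top26.png")[140:260,160:400];cv2.imwrite("pics/t26.png",cv2.resize(b,None,fx=3.3,fy=3.3,interpolation=cv2.INTER_CUBIC))
E
```

```text
(no output)
```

View pics/s26.png

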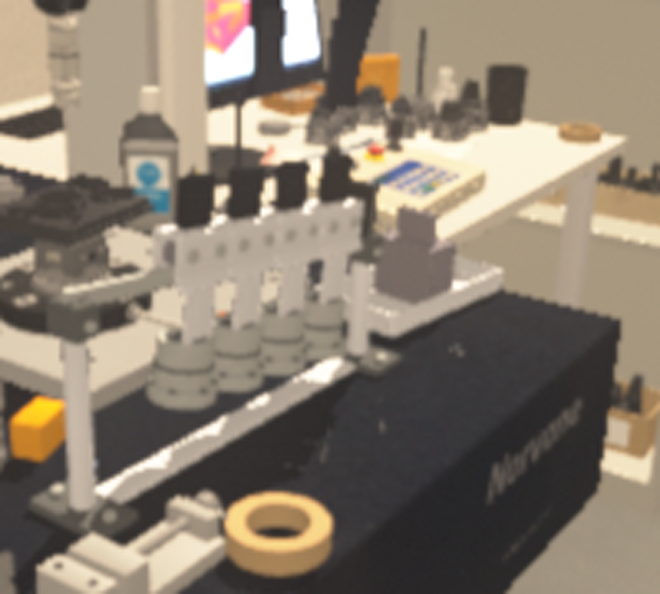

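View pics/t26.png

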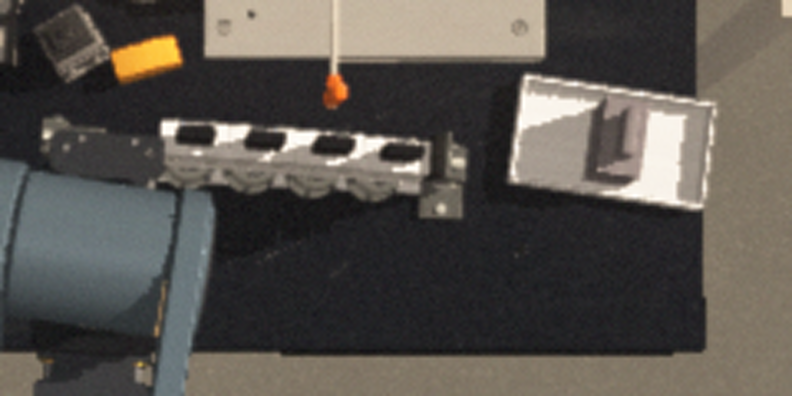

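move_arm:
  rows:
    - [0.5, 0, 0, 0, 0, 0, 0]
    - [0.5, 0, 0, 0, 0, 0, 0]
    - [0.5, 0, 0, 0, 0, 0, 0]
    - [0.5, 0, 0, 0, 0, 0, 0]
    - [0.5, 0, 0, 0, 0, 0, 0]
    - [0.5, 0, 0, 0, 0, 0, 0]
    - [0.5, 0, 0, 0, 0, 0, 0]
    - [0.5, 0, 0, 0, 0, 0, 0]
    - [0.5, 0, 0, 0, 0, 0, 0]
    - [0.5, 0, 0, 0, 0, 0, 0]

```text
time_s: 45.12
position: [0.4291, 0.1067, 0.313]
tcp_rot: [-0.042, 0.722, 0.689, 0.044]
contact_force: [-0.6, -0.2, 0.3]
width: 0.0431
```

```bash
python3 - <<'E'
from plan import *
a=snap("scene","scene27").astype(int);b=snap("top","top27").astype(int)
for n,x in(("scene",a),("top",b)):
    o=cv2.imread(f"pics/{n}26.png")[:,:,::-1].astype(int); d=np.abs(x-o).max(2); print(n,(d>40).sum(),np.argwhere(d>60)[:8].tolist())
print(bot.close_job())
E
```

```text
scene 6 [[65, 252], [66, 251], [66, 252], [88, 246]]
top 4 []
the job is handed in; nothing more can be done
None
```

All four hangers hang by their rollers on rail_right, and I handed the job in at about 45 s. Only one cap was there; I lifted it off first and stood it upright on the tray floor. Each hanger was hooked on at u ≈ 0.26 and released, and all four rest in line from the stop upward.

**Last checks:** the final pictures show the hangers touching one another and the cap upright. Images taken about one second apart just before hand-in showed nothing moving, and the arm was clear of everything.

**Things that went differently:**
- **Knock:** the hanger at the stop was knocked while I was lifting the last one. It swung back by itself, and the rail overlay still matched afterwards.
- **Fit errors:** the automatic yaw fits were off for the last two hangers picked (about 10° and about 19°). I corrected both from picture overlays before grasping.

I saw no slip of the grip, and no check failed at the end.

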